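Fit taper-shank tools in their sleeves and tap them home

TASK

Fit every taper-shank tool waiting in the blue rack into a taper sleeve of its own in the grey bench block: pull the dust plugs from just as many sleeves as you need and put them in the aluminium tray, leaving any sleeve you do not need plugged. Lower each shank into an open sleeve without dropping it, let go, and tap the tool down with the brass knocker, not with the gripper, until its collar is fully home on the sleeve's rim. Finish by standing the knocker upright on the free middle part of the narrow raised ledge, leaving the oil can and the tin there alone.

Things in the scene. Friction and masses are not known exactly. Their poses are not given: they have to be found in the camera images.
- chuck_grip (a point): Taper-shank tool, keyless drill chuck: knurled steel body 45 mm in diameter from 10 to 56 mm above the collar's underside, tapering to a flat 30 mm nose with three jaws drawn in, nose 72 mm above the collar's underside. This point: on the axis, 34 mm above the collar's underside, where the head is round and 45 mm wide. z: the tool's axis, up. None if absent.
- chuck_collar (a point): Same tool: the centre of its collar's underside (34 mm below chuck_grip), the face that comes down on the sleeve's rim. Shank down, head up: below a round collar 36 mm in diameter hangs a tapered shank 70 mm long, 24 mm in diameter under the collar and 20.5 mm at 60 mm, then narrowing to a 14 mm tip. 0.3 to 0.5 kg. z up.
- cutter_grip (a point): Taper-shank tool, hole-cutter arbor: dark steel body 40 mm in diameter from 8 to 48 mm above the collar's underside with a 28 mm brass-coloured (coated) hole cutter on top, flat top 72 mm above the collar's underside. This point: on the axis, 36 mm above the collar's underside, where the head is round and 40 mm wide. z: the tool's axis, up. None if absent.
- cutter_collar (a point): Same tool: the centre of its collar's underside (36 mm below cutter_grip), the face that comes down on the sleeve's rim. Shank down, head up: below a round collar 36 mm in diameter hangs a tapered shank 70 mm long, 24 mm in diameter under the collar and 20.5 mm at 60 mm, then narrowing to a 14 mm tip. 0.3 to 0.5 kg. z up.
- sink_grip (a point): Taper-shank tool, countersink: fluted steel head 54 mm in diameter from 18 to 46 mm above the collar's underside, on a short 30 mm neck, sloping in to a flat 30 mm nose 58 mm above the collar's underside. This point: on the axis, 34 mm above the collar's underside, where the head is round and 54 mm wide. z: the tool's axis, up. None if absent.
- sink_collar (a point): Same tool: the centre of its collar's underside (34 mm below sink_grip), the face that comes down on the sleeve's rim. Shank down, head up: below a round collar 36 mm in diameter hangs a tapered shank 70 mm long, 24 mm in diameter under the collar and 20.5 mm at 60 mm, then narrowing to a 14 mm tip. 0.3 to 0.5 kg. z up.
- blank_grip (a point): Taper-shank tool, blank arbor: plain bright cylinder 33 mm in diameter from 6 to 64 mm above the collar's underside, flat top at 64 mm. This point: on the axis, 36 mm above the collar's underside, where the head is round and 33 mm wide. z: the tool's axis, up. None if absent.
- blank_collar (a point): Same tool: the centre of its collar's underside (36 mm below blank_grip), the face that comes down on the sleeve's rim. Shank down, head up: below a round collar 36 mm in diameter hangs a tapered shank 70 mm long, 24 mm in diameter under the collar and 20.5 mm at 60 mm, then narrowing to a 14 mm tip. 0.3 to 0.5 kg. z up.
- mouth0 (a point): Centre of the mouth (level with the rim) of the taper sleeve at the -y end of the bench block: a heavy fixed grey box 90 x 320 mm, top 87 mm up, with four equal upright open steel sleeves in a row along its y, 80 mm apart. Rims 38 mm in diameter, 95 mm above the bench; bore 24 mm at the mouth, tapered to match the shanks, 68 mm deep. z up.
- mouth1 (a point): As mouth0, the next sleeve towards +y. Let go in a sleeve, a tool wedges with its collar about 7 to 10 mm above the rim; from there it must be driven.
- mouth2 (a point): As mouth0, the third sleeve. About 12 to 20 N, as a push or a few taps from above, brings a wedged tool's collar down on the rim, where it stops dead; it then holds in the taper by friction.
- mouth3 (a point): As mouth0, the sleeve at the +y end. At the start each sleeve is closed by a loose dust plug.
- plug0_grip (a point): Black plastic dust plug, 68 mm high, 30 g, one of four alike; at the start in the sleeve of mouth0. Under a 34 mm flange, 8 mm thick, which rests on the sleeve's rim, a loose stem 18 mm in diameter reaches 24 mm down into the bore; above it stands a knob 23 mm in diameter, 36 mm tall. This point: on the knob's axis, 32 mm above the flange's underside. z: its axis, up while in the sleeve.
- plug1_grip (a point): Black plastic dust plug, 68 mm high, 30 g, one of four alike; at the start in the sleeve of mouth1. Under a 34 mm flange, 8 mm thick, which rests on the sleeve's rim, a loose stem 18 mm in diameter reaches 24 mm down into the bore; above it stands a knob 23 mm in diameter, 36 mm tall. This point: on the knob's axis, 32 mm above the flange's underside. z: its axis, up while in the sleeve.
- plug2_grip (a point): Black plastic dust plug, 68 mm high, 30 g, one of four alike; at the start in the sleeve of mouth2. Under a 34 mm flange, 8 mm thick, which rests on the sleeve's rim, a loose stem 18 mm in diameter reaches 24 mm down into the bore; above it stands a knob 23 mm in diameter, 36 mm tall. This point: on the knob's axis, 32 mm above the flange's underside. z: its axis, up while in the sleeve.
- plug3_grip (a point): Black plastic dust plug, 68 mm high, 30 g, one of four alike; at the start in the sleeve of mouth3. Under a 34 mm flange, 8 mm thick, which rests on the sleeve's rim, a loose stem 18 mm in diameter reaches 24 mm down into the bore; above it stands a knob 23 mm in diameter, 36 mm tall. This point: on the knob's axis, 32 mm above the flange's underside. z: its axis, up while in the sleeve.
- tray_in (a point): Open aluminium parts tray, 130 x 130 mm outside (walls 4 mm thick), 45 mm high, in front of the robot, empty at the start. This point: centre of its inner floor, about 4 mm above the bench; x, y along its sides. It stands loose on the bench, 0.6 kg.
- rack: Blue sheet-steel tool rack, 165 x 165 mm, top 90 mm above the bench, with four through holes (28 mm) at +-42.5 mm in its x and y. The tools hang in it by their collars, shanks through the holes. Origin: centre of its underside. Fixed.
- knocker_grip (a point): Brass knocker, a turned bar 102 mm high that stands upright on the bench: foot 44 mm in diameter and 18 mm high, then a plain round bar 30 mm in diameter to the top. 0.7 kg. Its flat foot is the face to tap with. This point is on its axis, 66 mm above the foot's underside, on the bar: grip here from above. z is its axis, up.
- knocker_foot (a point): Same knocker: centre of the foot's underside (66 mm below knocker_grip).
- ledge_mid (a point): Narrow raised tool ledge: a steel flat bar 50 mm wide (along its x) and 340 mm long (along its y), top 100 mm above the bench, on two feet; behind the other things. This point: the middle of its top face. An oil can and a tin stand near its two ends (about 140 mm from the middle), so the middle 160 mm are free. z up. Fixed.
- oiler: Small green oil can, 38 mm in diameter, 95 mm high with its spout, standing on the ledge's +y end. Origin: centre of its underside. To be left alone.
- tin: Small black tin, 40 mm in diameter, 55 mm high, standing on the ledge's -y end. Origin: centre of its underside. To be left alone.
Things that resemble listed ones, but are neither listed nor needed, are in the scene too. What is shaped like the part that bears plug2_grip but pink is not meant.

How it is judged:
By the outcome, as a careful person would: the job done as asked, in the order asked, and still so for the second after the job is handed in, with the robot touching nothing.
Of chuck, cutter, sink, blank only 3 to 4 are there at a start; the rules pass over those that are not, and their reading is None.
At some moment in a run one of tray may be knocked a few centimetres aside while the robot is not near it.
It also fails if it takes over 210 s, if anything falls off the work surface, if the arm or the gripper's body presses on something with over 40 N, if the wrist force passes 120 N, or if a joint passes its speed limit or range.

ROBOT

A 6-joint arm with a two-finger parallel gripper is mounted at the origin on the work surface. World frame = base frame: x ahead of the robot, y to its left, z up, the work surface at z = 0. Lengths are in m, angles in rad, forces in N, time in s.
With the tool pointing down it reaches from about 0.35 to 0.775 m from the base axis. Payload 5.5 kg.
Tool frame: the origin (TCP) lies at the very end of the fingers, on their centre line; the grasp point (between the pads) lies 19 mm behind it; z points along the fingers, y is the line along which they close (so a half turn about z gives the same grasp; the last joint's range is limited). The gripper opens to 85 mm and grips with 20 to 120 N. Pads are 22 mm wide; open, the fingers measure 114 mm over their backs; the gripper's body (76 mm by 85 mm) begins 54 mm behind the grasp point. The pads swing forward as they close: fully open they stand 13 mm farther back than shut.
Start: joints at [1.189, 0.313, 0.046, 1.304, 0, 1.431], TCP at [0.138, 0.558, 0.231] pointing down, gripper open.
Joint ranges: [-2.76, 2.76], [-0.86, 1.69], [-1.03, 1.26], [-2.2, 2.34], [-1.47, 1.5], [-3.14, 3.14]. Speed limits (rad/s): [2.57, 2.57, 3.14, 3.14, 3.14, 3.14].

INTERFACE

Orientations are given as a unit quaternion [w, x, y, z].
In Python, from workcell import get_state, read_camera, calibration, hand_in gives the robot as it stands.
- The arm moves only by the tool drive_tool, never from a script. Its argument "deltas" is a list that holds one entry, the list of rows, each a list of 7 numbers: the closure in counts, from 0 (fully open) to 255 (shut), then the shift along the tool's x, y, z in m, then the turn, a rotation vector about the tool's x, y, z in degrees. A call has 1 to 12 rows; each row is the pose to reach, as a shift and turn from the pose commanded when the call began, along the tool's axes at that moment; what a row does not reach only later rows make up. A row lasts 1/8 s, in which the tool goes at most 62.5 mm and 10.7 degrees, less where a joint would pass 70% of its speed; a pose out of reach is approached as far as the arm can. A call with a gripper value outside its range is refused whole. The fingers move at their own pace and stop on an object; "newtons" is the grip in N (left out, the last holds). Time passes only in rows, so rows that repeat a pose let the fingers close. It gives the time, the measured TCP pose, the force, the opening and the grip force at its end, in the units of the state.
- get_state(): the state, without advancing time (a new reading comes with each control period).
- read_camera(name): name is "scene" or "top"; returns (picture, depth): 480x640x3 uint8, red, green, blue; 480x640 float32, m along the optical axis (not along the pixel's ray), 0 where there is no reading.
- calibration(name): a dict with "mtx" (3x3 intrinsics, pixels), "k1" (the pictures are not rectified: a ray, as slopes to the right and down, at radius r is drawn at 1 + k1 r^2 times it, then the intrinsics apply), "world_from_camera" (4x4, takes a point from camera to world coordinates). Camera axes: x right, y up, looking along -z (the intrinsics and any distortion apply to the point x, -y, -z); pixel columns grow to the right and rows downward; lengths in m; the calibration is good to about 2 mm. A picture is of the moment at which its call begins. calibration takes no time and is no camera call.
- hand_in(): hands the job in; it is judged then, once.
The state is a dict: "clock": time; "joint_pos": joint angles; "qvel": joint speeds; "tau": joint torques, N m; "tcp_pos": TCP position; "orientation": TCP orientation; "wrist_force": force on the tool from outside, world axes, zero at the start; "ft_torque": the same for the moment, N m; "finger_gap": finger opening in m; "grip_force": force on a finger pad.
Only numpy, scipy, OpenCV 4.12 (cv2) and the standard library are available. Lean on these libraries where they do the work, as an engineer would, in place of code of your own. Each camera call takes 0.05 s, during which the arm holds its last target. There are 200 camera calls.

## Working session

There is one attempt and no reset: what is moved stays moved. The work goes in short steps, Python scripts to look and compute and a tool call to move; the robot and the scene stay as the last step left them, time stands still between calls to the robot, and variables do not carry over. Pictures are saved under pics/ and viewed, at most 14 in all, crops included, and the job is handed in when it is done.

Besides the shell and the picture viewer there is one more tool, called in YAML: its name, and indented under it one key for each argument. drive_tool: Moves the arm, as the interface text tells. Its arguments: {"type":"object","properties":{"deltas":{"type":"array","items":{"type":"array","items":{"type":"array","items":{"type":"number"}}}},"newtons":{"type":"number"}},"required":["deltas"]}

```bash
mkdir -p pics; cat > h.py <<'E'
import numpy as np, cv2
from workcell import get_state, read_camera, calibration, hand_in
def look(n,name):
    p,d=read_camera(n); cv2.imwrite(f'pics/{name}.png',p[:,:,::-1]); np.save(f'{name}.npy',d); return p,d
def pix2w(n,d,u,v,k=1):
    c=calibration(n);M=np.array(c['mtx']);T=np.array(c['world_from_camera'])
    xy=np.array([(u-M[0,2])/M[0,0],(v-M[1,2])/M[1,1]]);s=xy.copy()
    for _ in range(20): s=xy/(1+c['k1']*(s@s))
    w=d[max(0,v-k):v+k+1,max(0,u-k):u+k+1];w=w[w>0];z=np.median(w)
    return (T@np.array([s[0]*z,-s[1]*z,-z,1]))[:3]
def cloud(n,d):
    c=calibration(n);M=np.array(c['mtx']);T=np.array(c['world_from_camera'])
    v,u=np.mgrid[0:480,0:640];x=(u-M[0,2])/M[0,0];y=(v-M[1,2])/M[1,1];a,b=x.copy(),y.copy()
    for _ in range(20):
        f=1+c['k1']*(a*a+b*b);a,b=x/f,y/f
    P=np.stack([a*d,-b*d,-d,np.ones_like(d)],-1)@T.T
    P[d<=0]=np.nan
    return P[...,:3]
E
python3 - <<'E'
from h import *
for n in('scene','top'):
    look(n,n+'0'); print(n,np.round(calibration(n)['world_from_camera'],3).tolist(),np.round(calibration(n)['mtx'],1).tolist(),calibration(n)['k1'])
print(get_state())
E
```

```text
scene [[-0.737, -0.451, 0.503, 1.115], [0.675, -0.512, 0.531, 0.579], [0.019, 0.731, 0.682, 0.853], [0.0, 0.0, 0.0, 1.0]] [[525.7, 0.0, 324.5], [0.0, 525.7, 232.5], [0.0, 0.0, 1.0]] -0.1544895399077556
top [[0.019, 0.998, -0.061, 0.494], [-1.0, 0.018, -0.012, -0.021], [-0.011, 0.061, 0.998, 1.17], [0.0, 0.0, 0.0, 1.0]] [[456.1, 0.0, 318.6], [0.0, 456.1, 239.0], [0.0, 0.0, 1.0]] -0.10650658884641614
{'clock': 0.1, 'joint_pos': array([1.18937082e+00, 3.13940288e-01, 4.50882848e-02, 1.30364823e+00,
       1.54372157e-05, 1.43119657e+00]), 'qvel': array([ 0.00056152, -0.00404731,  0.00156087, -0.00087453, -0.00018564,
       -0.00054967]), 'tau': array([ 3.49098169e-03, -4.81728065e+01,  2.99243224e+01,  1.27869355e-02,
       -7.62674267e-05, -8.05501031e-06]), 'tcp_pos': array([0.13752364, 0.55782008, 0.23048779]), 'orientation': array([-2.26900199e-04,  1.20618433e-01,  9.92698579e-01, -8.21216282e-04]), 'wrist_force': array([-0.19938852, -0.24305965, -0.46617358]), 'ft_torque': array([0.01070875, 0.01993606, 0.01265741]), 'grip_force': 0.0, 'finger_gap': 0.08527930009552855}
```

View pics/scene0.png

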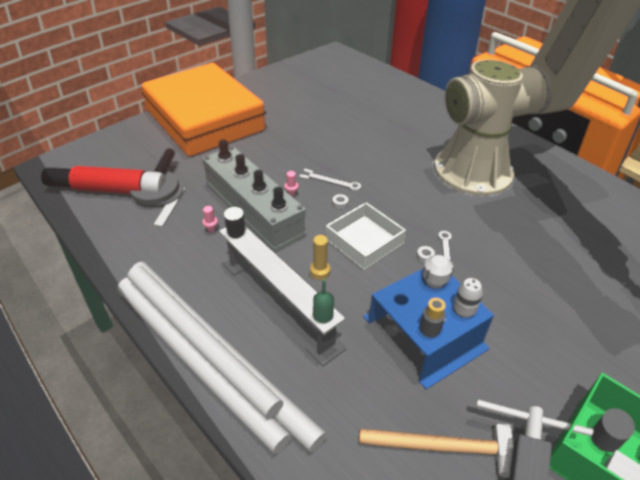

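View pics/top0.png

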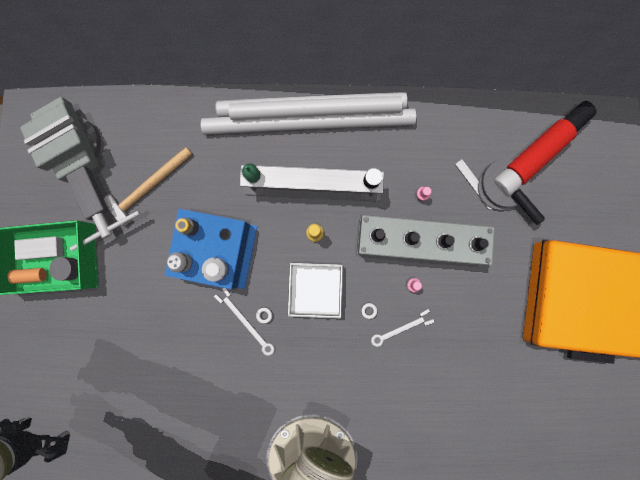

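The pictures show cutter top(185,226), chuck top(178,262), and sink top(213,269) in the blue rack, with an empty hole at (225,234), so three tools are present and blank is absent. The black plugs stand in the block at top(378,235), (412,239), (446,241) and (480,244). The pink look-alikes are at (424,193) and (415,286). The knocker is at top(315,232), the tray at (316,291), the ledge at (312,179), the oil can at (251,173) and the tin at (373,178).

Next I'll measure everything from the depth data and make one close crop.

```bash
python3 - <<'E'
from h import *
P={n:cloud(n,np.load(n+'0.npy')) for n in('top','scene')}
A=np.concatenate([P['top'].reshape(-1,3),P['scene'].reshape(-1,3)]);A=A[~np.isnan(A).any(1)]
B=P['top'].reshape(-1,3);B=B[~np.isnan(B).any(1)]; S=P['scene'].reshape(-1,3);S=S[~np.isnan(S).any(1)]
for nm,(u,v) in dict(cut=(185,226),chuck=(178,262),sink=(213,269),hole=(225,234),p0=(480,244),p1=(446,241),p2=(412,239),p3=(378,235),kn=(315,231),tray=(316,291),ledge=(312,180),oil=(251,173),tin=(373,178)).items():
    w=pix2w('top',np.load('top0.npy'),u,v); o=[nm,w.round(3)]
    for C in (B,S):
        n=C[np.linalg.norm(C[:,:2]-w[:2],axis=1)<.03]
        if nm not in('tray','ledge','hole') and len(n):
            z=np.percentile(n[:,2],98); t=n[n[:,2]>z-.006]; o+=[z.round(3),((t.min(0)+t.max(0))/2)[:2].round(4),len(t)]
    print(*o)
def rect(C,c,r,lo,hi,nm):
    m=(np.linalg.norm(C[:,:2]-c,axis=1)<r)&(C[:,2]>lo)&(C[:,2]<hi); q=cv2.minAreaRect((C[m][:,:2]*1000).astype(np.float32)); print(nm,m.sum(),np.median(C[m][:,2]).round(4),np.round(q[0],1),np.round(q[1],1),round(q[2],1))
for C,n in((B,'top'),(S,'sc')):
    print(n); rect(C,pix2w('top',np.load('top0.npy'),425,241)[:2],.18,.08,.092,'block')
    rect(C,pix2w('top',np.load('top0.npy'),210,248)[:2],.13,.084,.095,'rack')
    rect(C,pix2w('top',np.load('top0.npy'),312,180)[:2],.19,.094,.106,'ledge')
    rect(C,pix2w('top',np.load('top0.npy'),316,291)[:2],.12,.038,.05,'tray')
    rect(C,pix2w('top',np.load('top0.npy'),315,231)[:2],.03,.09,.11,'knock')
p=cv2.imread('pics/top0.png')
a=cv2.resize(p[195:305,150:270],None,fx=3.3,fy=3.3,interpolation=3);b=cv2.resize(p[205:280,355:500],None,fx=2.7,fy=2.7,interpolation=3)
o=np.zeros((370,800,3),np.uint8);o[:a.shape[0],:a.shape[1]]=a[:370];o[:b.shape[0],400:400+b.shape[1]]=b[:,:400];cv2.imwrite('pics/crop1.png',o)
E
```

```text
cut [0.579 0.291 0.164] 0.165 [0.581  0.2993] 123 0.163 [0.5821 0.2995] 204
chuck [0.498 0.304 0.164] 0.165 [0.4989 0.314 ] 165 0.163 [0.4997 0.315 ] 226
sink [0.484 0.228 0.148] 0.151 [0.486  0.2308] 209 0.148 [0.4861 0.2321] 244
hole [0.574 0.235 0.001]
p0 [ 0.552 -0.378  0.138] 0.141 [ 0.5544 -0.3846] 74 0.139 [ 0.554  -0.3861] 54
p1 [ 0.557 -0.299  0.139] 0.141 [ 0.5598 -0.3067] 73 0.139 [ 0.5603 -0.3055] 53
p2 [ 0.56  -0.221  0.139] 0.14 [ 0.5652 -0.2282] 72 0.139 [ 0.566 -0.226] 63
p3 [ 0.568 -0.143  0.139] 0.141 [ 0.5705 -0.1469] 78 0.139 [ 0.5717 -0.1475] 66
kn [0.578 0.    0.103] 0.105 [0.5811 0.0028] 109 0.102 [0.5808 0.0047] 130
tray [ 0.432 -0.003  0.004]
ledge [0.699 0.01  0.099]
oil [0.702 0.147 0.156] 0.165 [0.7096 0.152 ] 39 0.18 [0.7098 0.1521] 40
tin [ 0.696 -0.129  0.154] 0.158 [ 0.699  -0.1302] 204 0.156 [ 0.6998 -0.1307] 186
top
block 4017 0.0872 [ 563.1 -267.6] [321.9  89.2] 85.8
rack 3274 0.0906 [532.6 265.5] [167.2 164.3] 80.2
ledge 2628 0.1005 [648.   13.3] [339.9 159.2] 88.0
tray 356 0.0449 [437.4  -0.8] [130.3 130.5] 89.1
knock 118 0.1022 [580.4   3.1] [26.6 27.3] 29.1
sc
block 2330 0.0861 [ 562.5 -267.2] [326.3  93.9] 85.9
rack 4107 0.0889 [534.  264.4] [167.7 168. ] 80.0
ledge 3020 0.0988 [647.9  13.6] [341.1 164.1] 88.3
tray 519 0.0426 [ 4.362e+02 -4.000e-01] [133.1 134.8] 88.3
knock 163 0.1001 [582.3   5.3] [31.  29.1] 63.9
```

View pics/crop1.png

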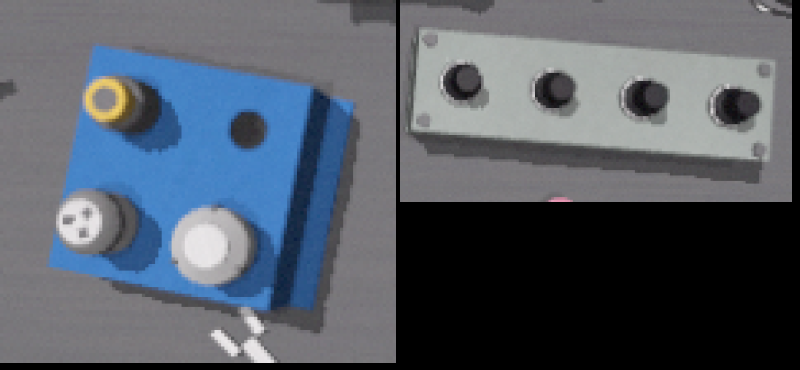

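The crop confirms cutter, chuck and sink in the rack, an empty fourth hole and black plugs in all four sleeves. I choose plugs 3, 2 and 1 and leave plug 0 in place.

```bash
cat >> h.py <<'E'
from scipy.spatial.transform import Rotation as Ro
def plan(psi,*targets,start=None):
    """targets in mm; prints tool-axis shifts (m) and turn about tool z (deg) from current pose"""
    s=get_state();q=s['orientation'];R=Ro.from_quat([q[1],q[2],q[3],q[0]]).as_matrix()
    y=np.degrees(np.arctan2(R[1,1],R[0,1]))
    # nominal down frame
    D=np.array([0,0,-1.]);tilt=np.degrees(np.arccos(-R[2,2]))
    print('t',round(s['clock'],1),'tcp',(s['tcp_pos']*1000).round(1),'psi',y.round(2),'tilt',tilt.round(2),'turn z',((y-psi+90)%180-90).round(2),'gap',round(s['finger_gap']*1000,1),'F',s['wrist_force'].round(1))
    for t in targets: print(t,(R.T@(np.array(t)/1000-s['tcp_pos'])).round(4))
    Y=-np.degrees(np.arctan2(R[1,1],R[0,1]))
E
python3 -c "
from h import *
plan(-4.1,(571.5,-147.5,230),(571.5,-147.5,108))"
```

```text
t 0.1 tcp [137.5 557.8 230.5] psi 76.14 tilt 0.1 turn z 80.24 gap 85.3 F [-0.2 -0.2 -0.5]
(571.5, -147.5, 230) [-0.5903 -0.5809  0.0013]
(571.5, -147.5, 108) [-0.5903 -0.5807  0.1233]
```

drive_tool:
  deltas:
    - [[0, -0.59, -0.581, 0.001, 0, 0, 80.2], [0, -0.59, -0.581, 0.001, 0, 0, 80.2], [0, -0.59, -0.581, 0.001, 0, 0, 80.2], [0, -0.59, -0.581, 0.001, 0, 0, 80.2], [0, -0.59, -0.581, 0.001, 0, 0, 80.2], [0, -0.59, -0.581, 0.001, 0, 0, 80.2], [0, -0.59, -0.581, 0.001, 0, 0, 80.2], [0, -0.59, -0.581, 0.001, 0, 0, 80.2], [60, -0.59, -0.581, 0.001, 0, 0, 80.2], [60, -0.59, -0.581, 0.001, 0, 0, 80.2], [60, -0.59, -0.581, 0.001, 0, 0, 80.2], [60, -0.59, -0.581, 0.001, 0, 0, 80.2]]
  newtons: 30

```text
clock: 1.6
tcp_pos: [0.5311, -0.0825, 0.2301]
orientation: [-0.0, 0.732, 0.681, 0.0]
wrist_force: [1.2, 0.6, 0.4]
finger_gap: 0.0649
grip_force: 0.0
```

```bash
python3 -c "
from h import *
plan(-4.1,(571.5,-147.5,230),(571.5,-147.5,108))"
```

```text
t 1.6 tcp [531.1 -82.5 230.1] psi -4.08 tilt 0.03 turn z 0.02 gap 64.9 F [1.2 0.6 0.4]
(571.5, -147.5, 230) [-0.0619  0.0449  0.    ]
(571.5, -147.5, 108) [-0.062  0.045  0.122]
```

drive_tool:
  deltas:
    - [[60, -0.062, 0.045, 0, 0, 0, 0], [60, -0.062, 0.045, 0, 0, 0, 0], [60, -0.062, 0.045, 0.03, 0, 0, 0], [60, -0.062, 0.045, 0.06, 0, 0, 0], [60, -0.062, 0.045, 0.06, 0, 0, 0], [60, -0.062, 0.045, 0.06, 0, 0, 0]]

```text
clock: 2.35
tcp_pos: [0.5712, -0.1452, 0.1714]
orientation: [0.0, 0.731, 0.682, 0.0]
wrist_force: [0.2, -0.6, -0.2]
finger_gap: 0.0652
grip_force: 0.0
```

```bash
python3 -c "
from h import *
plan(-4.1,(571.5,-147.5,108))"
```

```text
t 2.4 tcp [ 571.2 -145.2  171.4] psi -4.02 tilt 0.04 turn z 0.08 gap 65.2 F [ 0.2 -0.6 -0.2]
(571.5, -147.5, 108) [-0.0023  0.0004  0.0634]
```

drive_tool:
  deltas:
    - [[60, -0.002, 0, 0.04, 0, 0, 0], [60, -0.002, 0, 0.063, 0, 0, 0], [60, -0.002, 0, 0.063, 0, 0, 0], [255, -0.002, 0, 0.063, 0, 0, 0], [255, -0.002, 0, 0.063, 0, 0, 0], [255, -0.002, 0, 0.063, 0, 0, 0], [255, -0.002, 0, 0.063, 0, 0, 0], [255, -0.002, 0, 0.063, 0, 0, 0], [255, -0.002, 0, 0.063, 0, 0, 0], [255, -0.002, 0, 0.03, 0, 0, 0], [255, -0.002, 0, 0, 0, 0, 0], [255, -0.002, 0, 0, 0, 0, 0]]

```text
clock: 3.85
tcp_pos: [0.5727, -0.1483, 0.1732]
orientation: [0.003, 0.732, 0.682, 0.001]
wrist_force: [-0.5, -0.4, -1.2]
finger_gap: 0.0222
grip_force: 29.5
```

```bash
python3 -c "
from h import *
plan(-4.1,(462,-26,190),(462,-26,50))"
```

```text
t 3.9 tcp [ 572.7 -148.3  173.2] psi -4.05 tilt 0.32 turn z 0.05 gap 22.2 F [-0.5 -0.4 -1.2]
(462, -26, 190) [ 0.1142 -0.1189 -0.0176]
(462, -26, 50) [ 0.1144 -0.1197  0.1224]
```

drive_tool:
  deltas:
    - [[255, 0, 0, -0.018, 0, 0, 0], [255, 0.114, -0.12, -0.018, 0, 0, 0], [255, 0.114, -0.12, -0.018, 0, 0, 0], [255, 0.114, -0.12, 0.03, 0, 0, 0], [255, 0.114, -0.12, 0.08, 0, 0, 0], [255, 0.114, -0.12, 0.122, 0, 0, 0], [255, 0.114, -0.12, 0.122, 0, 0, 0], [150, 0.114, -0.12, 0.122, 0, 0, 0], [150, 0.114, -0.12, 0.122, 0, 0, 0], [150, 0.114, -0.12, 0.122, 0, 0, 0], [150, 0.114, -0.12, 0.08, 0, 0, 0], [100, 0.114, -0.12, 0, 0, 0, 0]]

```text
clock: 5.35
tcp_pos: [0.4579, -0.0252, 0.1532]
orientation: [-0.001, 0.732, 0.682, -0.001]
wrist_force: [1.7, -0.2, -0.6]
finger_gap: 0.0511
grip_force: 0.0
```

```bash
python3 -c "
from h import *
plan(-4.1,(565.8,-227.5,175),(565.8,-227.5,108))"
```

```text
t 5.3 tcp [457.9 -25.2 153.2] psi -4.07 tilt 0.19 turn z 0.03 gap 51.1 F [ 1.7 -0.2 -0.6]
(565.8, -227.5, 175) [-0.1941  0.1219 -0.0223]
(565.8, -227.5, 108) [-0.1942  0.1221  0.0447]
```

drive_tool:
  deltas:
    - [[60, 0, 0, -0.02, 0, 0, 0], [60, -0.194, 0.122, -0.02, 0, 0, 0], [60, -0.194, 0.122, 0, 0, 0, 0], [60, -0.194, 0.122, 0, 0, 0, 0], [60, -0.194, 0.122, 0, 0, 0, 0], [60, -0.194, 0.122, 0, 0, 0, 0], [60, -0.194, 0.122, 0, 0, 0, 0], [60, -0.194, 0.122, 0, 0, 0, 0]]

```text
clock: 6.35
tcp_pos: [0.5669, -0.2263, 0.1535]
orientation: [0.0, 0.731, 0.682, 0.0]
wrist_force: [-0.8, -1.0, 0.2]
finger_gap: 0.0651
grip_force: 0.0
```

```bash
python3 -c "
from h import *
plan(-4.1,(565.8,-227.5,108))
print(calibration('top')['k1']); look('top','top1')
c=cloud('top',np.load('top1.npy'))
w=c[255:325,280:350].reshape(-1,3);w=w[(w[:,2]>.038)&(w[:,2]<.05)];q=cv2.minAreaRect((w[:,:2]*1000).astype(np.float32));print(q)
cv2.imwrite('pics/t1.png',cv2.resize(cv2.imread('pics/top1.png')[200:330,270:500],None,fx=3,fy=3))"
```

```text
t 6.3 tcp [ 566.9 -226.3  153.5] psi -3.99 tilt 0.02 turn z 0.11 gap 65.1 F [-0.8 -1.   0.2]
(565.8, -227.5, 108) [-0.0012 -0.001   0.0455]
-0.10650658884641614
((437.3200378417969, -0.8093643188476562), (130.1558837890625, 130.7200469970703), 89.01760864257812)
```

View pics/t1.png

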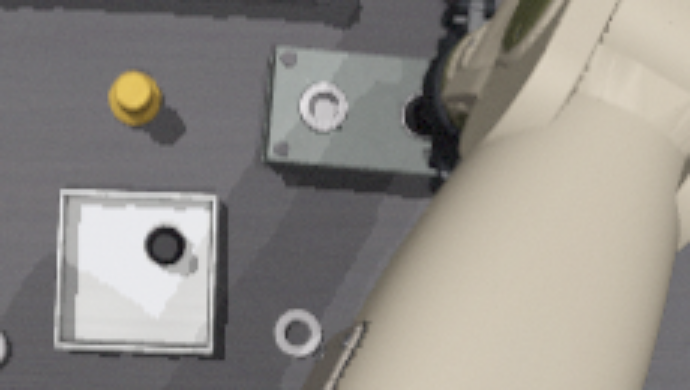

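Plug 3 stands in the tray at crop (165,245), sleeve 3 is open at crop (324,106), and the gripper is over plug 2.

drive_tool:
  deltas:
    - [[60, -0.001, -0.001, 0.03, 0, 0, 0], [60, -0.001, -0.001, 0.045, 0, 0, 0], [60, -0.001, -0.001, 0.045, 0, 0, 0], [255, -0.001, -0.001, 0.045, 0, 0, 0], [255, -0.001, -0.001, 0.045, 0, 0, 0], [255, -0.001, -0.001, 0.045, 0, 0, 0], [255, -0.001, -0.001, 0.045, 0, 0, 0], [255, -0.001, -0.001, 0.045, 0, 0, 0], [255, -0.001, -0.001, 0.045, 0, 0, 0], [255, -0.001, -0.001, 0.01, 0, 0, 0], [255, -0.001, -0.001, -0.035, 0, 0, 0], [255, -0.001, -0.001, -0.035, 0, 0, 0]]

```text
clock: 7.9
tcp_pos: [0.5682, -0.2297, 0.1918]
orientation: [0.003, 0.732, 0.682, 0.001]
wrist_force: [0.2, 0.1, -1.6]
finger_gap: 0.0221
grip_force: 29.5
```

```bash
python3 -c "
from h import *
plan(-4.1,(462,26,50))"
```

```text
t 7.9 tcp [ 568.2 -229.7  191.8] psi -4.05 tilt 0.41 turn z 0.05 gap 22.1 F [ 0.2  0.1 -1.6]
(462, 26, 50) [ 0.2479 -0.1249  0.1403]
```

drive_tool:
  deltas:
    - [[255, 0.248, -0.125, 0, 0, 0, 0], [255, 0.248, -0.125, 0, 0, 0, 0], [255, 0.248, -0.125, 0, 0, 0, 0], [255, 0.248, -0.125, 0, 0, 0, 0], [255, 0.248, -0.125, 0, 0, 0, 0], [255, 0.248, -0.125, 0.06, 0, 0, 0], [255, 0.248, -0.125, 0.11, 0, 0, 0], [255, 0.248, -0.125, 0.14, 0, 0, 0], [255, 0.248, -0.125, 0.14, 0, 0, 0], [150, 0.248, -0.125, 0.14, 0, 0, 0], [150, 0.248, -0.125, 0.14, 0, 0, 0], [150, 0.248, -0.125, 0.14, 0, 0, 0]]

```text
clock: 9.4
tcp_pos: [0.46, 0.0276, 0.049]
orientation: [0.001, 0.732, 0.682, 0.001]
wrist_force: [-0.7, -0.3, -0.1]
finger_gap: 0.035
grip_force: 0.0
```

```bash
python3 -c "
from h import *
plan(-4.1,(560,-307.3,165))"
```

```text
t 9.4 tcp [460.   27.6  49. ] psi -4.06 tilt 0.13 turn z 0.04 gap 35.0 F [-0.7 -0.3 -0.1]
(560, -307.3, 165) [-0.327   0.1237 -0.1157]
```

drive_tool:
  deltas:
    - [[150, 0, 0, -0.05, 0, 0, 0], [100, 0, 0, -0.116, 0, 0, 0], [60, -0.04, 0.015, -0.126, 0, 0, 0], [60, -0.327, 0.124, -0.126, 0, 0, 0], [60, -0.327, 0.124, -0.126, 0, 0, 0], [60, -0.327, 0.124, -0.126, 0, 0, 0], [60, -0.327, 0.124, -0.116, 0, 0, 0], [60, -0.327, 0.124, -0.116, 0, 0, 0], [60, -0.327, 0.124, -0.116, 0, 0, 0], [60, -0.327, 0.124, -0.116, 0, 0, 0], [60, -0.327, 0.124, -0.116, 0, 0, 0], [60, -0.327, 0.124, -0.116, 0, 0, 0]]

```text
clock: 10.9
tcp_pos: [0.5597, -0.3059, 0.1647]
orientation: [0.0, 0.731, 0.682, 0.0]
wrist_force: [-0.0, 0.3, -0.9]
finger_gap: 0.0647
grip_force: 0.0
```

```bash
python3 -c "
from h import *
plan(-4.1,(560,-307.3,108))"
```

```text
t 10.9 tcp [ 559.7 -305.9  164.7] psi -3.96 tilt 0.04 turn z 0.14 gap 64.7 F [-0.   0.3 -0.9]
(560, -307.3, 108) [-0.0013  0.0004  0.0567]
```

drive_tool:
  deltas:
    - [[60, -0.001, 0, 0.035, 0, 0, 0], [60, -0.001, 0, 0.057, 0, 0, 0], [60, -0.001, 0, 0.057, 0, 0, 0], [255, -0.001, 0, 0.057, 0, 0, 0], [255, -0.001, 0, 0.057, 0, 0, 0], [255, -0.001, 0, 0.057, 0, 0, 0], [255, -0.001, 0, 0.057, 0, 0, 0], [255, -0.001, 0, 0.057, 0, 0, 0], [255, -0.001, 0, 0.057, 0, 0, 0], [255, -0.001, 0, 0.02, 0, 0, 0], [255, -0.001, 0, -0.025, 0, 0, 0], [255, -0.001, 0, -0.025, 0, 0, 0]]

```text
clock: 12.4
tcp_pos: [0.5615, -0.3097, 0.1934]
orientation: [0.004, 0.732, 0.682, 0.001]
wrist_force: [0.3, -0.4, -0.7]
finger_gap: 0.0222
grip_force: 29.5
```

```bash
python3 -c "
from h import *
plan(-4.1,(412,0,50))
look('top','top2')
c=cloud('top',np.load('top2.npy'))
w=c[255:325,280:350].reshape(-1,3);w=w[(w[:,2]>.038)&(w[:,2]<.05)];q=cv2.minAreaRect((w[:,:2]*1000).astype(np.float32));print(q)"
```

```text
t 12.4 tcp [ 561.5 -309.7  193.4] psi -4.05 tilt 0.45 turn z 0.05 gap 22.2 F [ 0.3 -0.4 -0.7]
(412, 0, 50) [ 0.299 -0.172  0.141]
((437.4005432128906, -0.7960586547851562), (130.4864959716797, 130.62461853027344), 89.02549743652344)
```

drive_tool:
  deltas:
    - [[255, 0.299, -0.172, 0, 0, 0, 0], [255, 0.299, -0.172, 0, 0, 0, 0], [255, 0.299, -0.172, 0, 0, 0, 0], [255, 0.299, -0.172, 0, 0, 0, 0], [255, 0.299, -0.172, 0, 0, 0, 0], [255, 0.299, -0.172, 0, 0, 0, 0], [255, 0.299, -0.172, 0.06, 0, 0, 0], [255, 0.299, -0.172, 0.11, 0, 0, 0], [255, 0.299, -0.172, 0.14, 0, 0, 0], [255, 0.299, -0.172, 0.14, 0, 0, 0], [150, 0.299, -0.172, 0.14, 0, 0, 0], [150, 0.299, -0.172, 0.14, 0, 0, 0]]

```text
clock: 13.95
tcp_pos: [0.4104, 0.0019, 0.0502]
orientation: [0.001, 0.732, 0.682, 0.001]
wrist_force: [0.4, -0.9, 0.8]
finger_gap: 0.035
grip_force: 0.0
```

drive_tool:
  deltas:
    - [[150, 0, 0, 0, 0, 0, 0], [150, 0, 0, -0.05, 0, 0, 0], [150, 0, 0, -0.1, 0, 0, 0], [100, 0, 0, -0.16, 0, 0, 0], [60, 0, 0, -0.2, 0, 0, 0], [0, 0, 0, -0.2, 0, 0, 0]]

```text
clock: 14.7
tcp_pos: [0.4113, 0.0018, 0.2528]
orientation: [0.003, 0.732, 0.682, 0.002]
wrist_force: [0.3, -0.3, -0.2]
finger_gap: 0.0811
grip_force: 0.0
```

```bash
python3 -c "
from h import *
plan(35,(582,299,240),(498.5,314,240),(485.5,231,240))"
```

```text
t 14.7 tcp [411.3   1.8 252.8] psi -4.05 tilt 0.47 turn z -39.05 gap 81.1 F [ 0.3 -0.3 -0.2]
(582, 299, 240) [0.3085 0.1492 0.0137]
(498.5, 314, 240) [0.3176 0.0648 0.0131]
(485.5, 231, 240) [0.2339 0.0577 0.0131]
```

drive_tool:
  deltas:
    - [[0, 0.234, 0.058, 0.013, 0, 0, -39], [0, 0.234, 0.058, 0.013, 0, 0, -39], [0, 0.234, 0.058, 0.013, 0, 0, -39], [0, 0.234, 0.058, 0.013, 0, 0, -39], [0, 0.234, 0.058, 0.013, 0, 0, -39], [0, 0.234, 0.058, 0.033, 0, 0, -39], [0, 0.234, 0.058, 0.063, 0, 0, -39], [0, 0.234, 0.058, 0.063, 0, 0, -39], [0, 0.234, 0.058, 0.063, 0, 0, -39], [0, 0.234, 0.058, 0.063, 0, 0, -39]]

```text
clock: 15.95
tcp_pos: [0.4842, 0.2314, 0.1872]
orientation: [0.001, 0.462, 0.887, 0.001]
wrist_force: [-0.2, 0.2, 1.4]
finger_gap: 0.0854
grip_force: 0.0
```

```bash
python3 -c "
from h import *
plan(35,(485,231,100))"
```

```text
t 15.9 tcp [484.2 231.4 187.2] psi 34.91 tilt 0.13 turn z -0.09 gap 85.4 F [-0.2  0.2  1.4]
(485, 231, 100) [-0.0007  0.0002  0.0872]
```

drive_tool:
  deltas:
    - [[0, -0.001, 0, 0.04, 0, 0, 0], [0, -0.001, 0, 0.07, 0, 0, 0], [0, -0.001, 0, 0.087, 0, 0, 0], [0, -0.001, 0, 0.087, 0, 0, 0], [255, -0.001, 0, 0.087, 0, 0, 0], [255, -0.001, 0, 0.087, 0, 0, 0], [255, -0.001, 0, 0.087, 0, 0, 0], [255, -0.001, 0, 0.087, 0, 0, 0], [255, -0.001, 0, 0.087, 0, 0, 0], [255, -0.001, 0, 0.082, 0, 0, 0], [255, -0.001, 0, 0.077, 0, 0, 0], [255, -0.001, 0, 0.077, 0, 0, 0]]
  newtons: 70

```text
clock: 17.45
tcp_pos: [0.4843, 0.2308, 0.1092]
orientation: [0.0, 0.462, 0.887, 0.0]
wrist_force: [0.0, -0.3, -3.5]
finger_gap: 0.0528
grip_force: 73.7
```

drive_tool:
  deltas:
    - [[255, 0, 0, -0.04, 0, 0, 0], [255, 0, 0, -0.08, 0, 0, 0], [255, 0, 0, -0.12, 0, 0, 0], [255, 0, 0, -0.16, 0, 0, 0], [255, 0, 0, -0.16, 0, 0, 0], [255, 0, 0, -0.16, 0, 0, 0], [255, 0, 0, -0.16, 0, 0, 0]]

```text
clock: 18.32
tcp_pos: [0.4831, 0.2304, 0.2668]
orientation: [-0.001, 0.462, 0.887, -0.001]
wrist_force: [0.1, 1.0, -4.0]
finger_gap: 0.0524
grip_force: 75.0
```

```bash
python3 -c "
from h import *
plan(-4.1,(560,-307.3,270))
print(get_state()['ft_torque'])
look('scene','sc3');look('top','top3');cv2.imwrite('pics/s3.png',cv2.resize(cv2.imread('pics/sc3.png')[120:400,280:600],None,fx=2,fy=2))
t=cv2.imread('pics/top3.png');cv2.imwrite('pics/t3.png',cv2.resize(t[205:280,350:500],None,fx=5,fy=5,interpolation=3))"
```

```text
t 18.3 tcp [483.1 230.4 266.8] psi 34.95 tilt 0.21 turn z 39.05 gap 52.4 F [ 0.1  1.  -4. ]
(560, -307.3, 270) [-0.4848 -0.2449 -0.0029]
[-0.03037318 -0.04037865 -0.00722504]
```

View pics/s3.png

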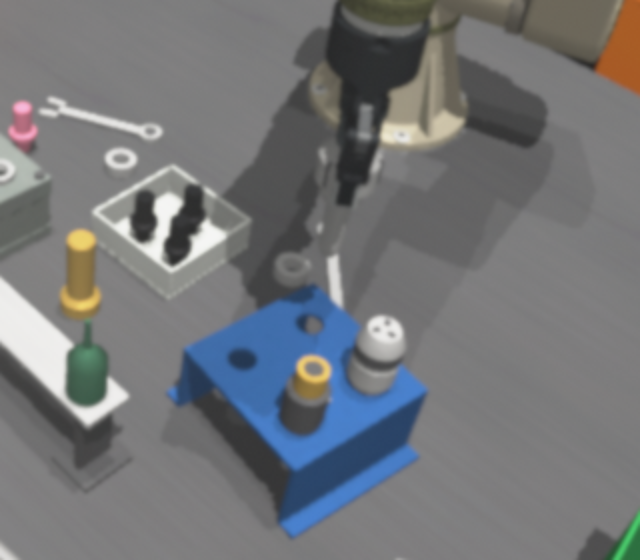

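View pics/t3.png

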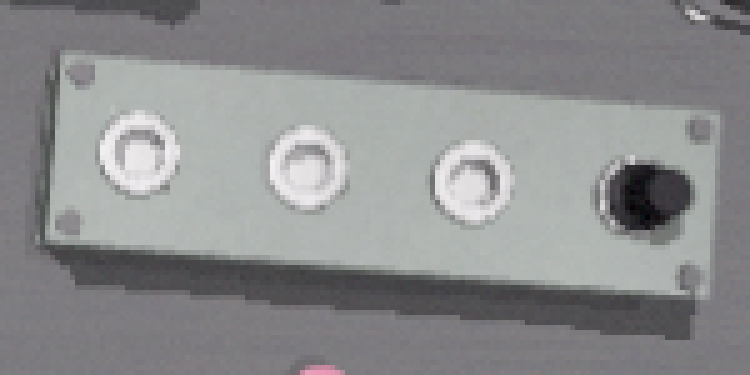

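The scene crop shows the sink lifted clear of the rack and three black plugs in the tray at about (165,230). In the top crop, open sleeves 3, 2 and 1 are at (139,152), (308,167) and (473,182), with plug 0 still in place. I'll refine the mouth positions from the rims.

```bash
python3 - <<'E'
from h import *
for n,f in(('top','top3'),('scene','sc3')):
    C=cloud(n,np.load(f+'.npy')).reshape(-1,3)
    zo=.001 if n=='top' else -.001
    for nm,c in dict(m1=(.560,-.3073),m2=(.5658,-.2275),m3=(.5715,-.1477)).items():
        t=C[(np.hypot(*(C[:,:2]-c).T)<.026)&(C[:,2]>.0915+zo)&(C[:,2]<.099+zo)]
        if len(t)<20: continue
        (x,y),r=cv2.minEnclosingCircle((t[:,:2]*1000).astype(np.float32)); print(n,nm,len(t),round(x,1),round(y,1),round(r,1),np.median(t[:,2]).round(4),((t.min(0)+t.max(0))*500).round(1)[:2])
# rays at z=.095
c=calibration('top');M=c['mtx'];T=np.array(c['world_from_camera'])
for nm,(a,b) in dict(m3=(139,152),m2=(308,167),m1=(473,182)).items():
    u=(a+.5)/5-.5+350;v=(b+.5)/5-.5+205
    s=cv2.undistortPoints(np.array([[[u,v]]],float),np.array(M),np.array([c['k1'],0,0,0.]))[0,0]
    d=T[:3,:3]@[s[0],-s[1],-1];k=(.095-T[2,3])/d[2];print(nm,(T[:3,3]+k*d)[:2]*1000)
E
```

```text
top m1 108 558.6 -306.5 19.5 0.0953 [ 560.  -306.5]
top m2 102 565.7 -227.6 18.9 0.0956 [ 565.6 -228.1]
top m3 111 571.4 -147.5 19.2 0.0952 [ 571.4 -147.4]
scene m1 89 557.6 -306.2 21.2 0.094 [ 559.6 -306.4]
scene m2 100 567.8 -227.3 20.5 0.0939 [ 566.2 -227.7]
scene m3 106 572.5 -147.1 20.4 0.0939 [ 571.6 -147.3]
m3 [ 571.31778051 -147.19783406]
m2 [ 565.67647355 -227.53846663]
m1 [ 559.98519647 -306.56044157]
```

drive_tool:
  deltas:
    - [[255, -0.485, -0.245, -0.003, 0, 0, 39], [255, -0.485, -0.245, -0.003, 0, 0, 39], [255, -0.485, -0.245, -0.003, 0, 0, 39], [255, -0.485, -0.245, -0.003, 0, 0, 39], [255, -0.485, -0.245, -0.003, 0, 0, 39], [255, -0.485, -0.245, -0.003, 0, 0, 39], [255, -0.485, -0.245, -0.003, 0, 0, 39], [255, -0.485, -0.245, -0.003, 0, 0, 39], [255, -0.485, -0.245, -0.003, 0, 0, 39], [255, -0.485, -0.245, -0.003, 0, 0, 39], [255, -0.485, -0.245, -0.003, 0, 0, 39], [255, -0.485, -0.245, -0.003, 0, 0, 39]]

```text
clock: 19.92
tcp_pos: [0.561, -0.3059, 0.2717]
orientation: [-0.0, 0.731, 0.682, 0.0]
wrist_force: [-0.7, 0.5, -3.9]
finger_gap: 0.0521
grip_force: 75.0
```

```bash
python3 -c "
from h import *
plan(-4.1,(560,-306.9,185),(560,-306.9,122))"
```

```text
t 19.9 tcp [ 561.  -305.9  271.7] psi -3.97 tilt 0.05 turn z 0.13 gap 52.1 F [-0.7  0.5 -3.9]
(560, -306.9, 185) [-0.0011 -0.0009  0.0867]
(560, -306.9, 122) [-0.0012 -0.0008  0.1497]
```

drive_tool:
  deltas:
    - [[255, -0.001, -0.001, 0.03, 0, 0, 0], [255, -0.001, -0.001, 0.06, 0, 0, 0], [255, -0.001, -0.001, 0.087, 0, 0, 0], [255, -0.001, -0.001, 0.087, 0, 0, 0], [255, -0.001, -0.001, 0.1, 0, 0, 0], [255, -0.001, -0.001, 0.11, 0, 0, 0], [255, -0.001, -0.001, 0.12, 0, 0, 0], [255, -0.001, -0.001, 0.13, 0, 0, 0], [255, -0.001, -0.001, 0.14, 0, 0, 0], [255, -0.001, -0.001, 0.148, 0, 0, 0], [255, -0.001, -0.001, 0.148, 0, 0, 0], [255, -0.001, -0.001, 0.148, 0, 0, 0]]

```text
clock: 21.42
tcp_pos: [0.5601, -0.3082, 0.1241]
orientation: [0.0, 0.732, 0.682, 0.0]
wrist_force: [1.1, -0.5, -3.2]
finger_gap: 0.0523
grip_force: 75.0
```

drive_tool:
  deltas:
    - [[255, 0, 0, 0.003, 0, 0, 0], [255, 0, 0, 0.006, 0, 0, 0], [255, 0, 0, 0.008, 0, 0, 0], [255, 0, 0, 0.008, 0, 0, 0]]

```text
clock: 21.92
tcp_pos: [0.56, -0.3081, 0.1156]
orientation: [-0.0, 0.732, 0.682, 0.0]
wrist_force: [-0.2, -0.4, -2.6]
finger_gap: 0.0521
grip_force: 75.0
```

drive_tool:
  deltas:
    - [[255, 0, 0, 0.001, 0, 0, 0], [255, 0, 0, 0.002, 0, 0, 0], [255, 0, 0, 0.003, 0, 0, 0], [255, 0, 0, 0.003, 0, 0, 0]]

```text
clock: 22.42
tcp_pos: [0.56, -0.3083, 0.1147]
orientation: [0.001, 0.732, 0.682, -0.0]
wrist_force: [-3.9, 0.6, 6.8]
finger_gap: 0.0524
grip_force: 76.3
```

drive_tool:
  deltas:
    - [[255, 0, 0, -0.001, 0, 0, 0], [100, 0, 0, -0.001, 0, 0, 0], [0, 0, 0, -0.001, 0, 0, 0], [0, 0, 0, -0.001, 0, 0, 0], [0, 0, 0, -0.03, 0, 0, 0], [0, 0, 0, -0.08, 0, 0, 0], [0, 0, 0, -0.13, 0, 0, 0], [0, 0, 0, -0.13, 0, 0, 0], [0, 0, 0, -0.13, 0, 0, 0], [0, 0, 0, -0.13, 0, 0, 0]]

```text
clock: 23.68
tcp_pos: [0.5593, -0.3077, 0.2409]
orientation: [-0.002, 0.732, 0.682, -0.0]
wrist_force: [0.7, -0.6, -0.5]
finger_gap: 0.0854
grip_force: 0.0
```

```bash
python3 -c "
from h import *
plan(35,(498.5,314,200))
p,d=look('scene','sc4');C=cloud('scene',d).reshape(-1,3)
t=C[np.hypot(*(C[:,:2]-(.56,-.307)).T)<.03];z=np.nanpercentile(t[:,2],98);t=t[t[:,2]>z-.005];print(z,((t.min(0)+t.max(0))/2).round(4))"
```

```text
t 23.7 tcp [ 559.3 -307.7  240.9] psi -4.06 tilt 0.18 turn z -39.06 gap 85.4 F [ 0.7 -0.6 -0.5]
(498.5, 314, 200) [ 0.6157 -0.1045  0.0422]
0.5093035855459813 [ 0.5694 -0.2942  0.5109]
```

drive_tool:
  deltas:
    - [[0, 0.616, -0.105, 0, 0, 0, -39], [0, 0.616, -0.105, 0, 0, 0, -39], [0, 0.616, -0.105, 0, 0, 0, -39], [0, 0.616, -0.105, 0, 0, 0, -39], [0, 0.616, -0.105, 0, 0, 0, -39], [0, 0.616, -0.105, 0, 0, 0, -39], [0, 0.616, -0.105, 0, 0, 0, -39], [0, 0.616, -0.105, 0, 0, 0, -39], [0, 0.616, -0.105, 0, 0, 0, -39], [0, 0.616, -0.105, 0, 0, 0, -39], [0, 0.616, -0.105, 0, 0, 0, -39], [0, 0.616, -0.105, 0.03, 0, 0, -39]]

```text
clock: 25.22
tcp_pos: [0.4996, 0.3148, 0.2136]
orientation: [0.001, 0.461, 0.887, 0.001]
wrist_force: [0.3, 0.2, -0.4]
finger_gap: 0.0855
grip_force: 0.0
```

drive_tool:
  deltas:
    - [[0, 0, 0, 0, 0, 0, 0], [0, 0, 0, 0, 0, 0, 0]]

```text
clock: 25.48
tcp_pos: [0.4989, 0.3129, 0.2132]
orientation: [-0.0, 0.463, 0.887, -0.0]
wrist_force: [0.3, -0.1, -0.7]
finger_gap: 0.0854
grip_force: 0.0
```

```bash
python3 -c "
from h import *
plan(35,(499,314,98),(498.5,314,200))
p,d=look('scene','sc4');C=cloud('scene',d).reshape(-1,3)
t=C[np.hypot(*(C[:,:2]-(.56,-.307)).T)<.03];z=np.nanpercentile(t[:,2],98);t=t[t[:,2]>z-.005];print(z,((t.min(0)+t.max(0))/2).round(4))"
```

```text
t 25.5 tcp [498.9 312.9 213.2] psi 34.88 tilt 0.03 turn z -0.12 gap 85.4 F [ 0.3 -0.1 -0.7]
(499, 314, 98) [0.0008 0.0007 0.1152]
(498.5, 314, 200) [0.0011 0.0003 0.0132]
0.16132685148410764 [ 0.5621 -0.3042  0.1598]
```

drive_tool:
  deltas:
    - [[0, 0.001, 0.001, 0.05, 0, 0, 0], [0, 0.001, 0.001, 0.09, 0, 0, 0], [0, 0.001, 0.001, 0.113, 0, 0, 0], [0, 0.001, 0.001, 0.113, 0, 0, 0], [255, 0.001, 0.001, 0.113, 0, 0, 0], [255, 0.001, 0.001, 0.113, 0, 0, 0], [255, 0.001, 0.001, 0.113, 0, 0, 0], [255, 0.001, 0.001, 0.113, 0, 0, 0], [255, 0.001, 0.001, 0.113, 0, 0, 0], [255, 0.001, 0.001, 0.113, 0, 0, 0], [255, 0.001, 0.001, 0.108, 0, 0, 0], [255, 0.001, 0.001, 0.103, 0, 0, 0]]
  newtons: 70

```text
clock: 27.02
tcp_pos: [0.4986, 0.315, 0.1098]
orientation: [-0.0, 0.462, 0.887, -0.0]
wrist_force: [-0.8, 0.6, -5.0]
finger_gap: 0.0438
grip_force: 71.7
```

drive_tool:
  deltas:
    - [[255, 0, 0, -0.04, 0, 0, 0], [255, 0, 0, -0.08, 0, 0, 0], [255, 0, 0, -0.12, 0, 0, 0], [255, 0, 0, -0.16, 0, 0, 0], [255, 0, 0, -0.16, 0, 0, 0], [255, 0, 0, -0.16, 0, 0, 0]]

```text
clock: 27.78
tcp_pos: [0.4985, 0.3149, 0.2684]
orientation: [-0.001, 0.462, 0.887, -0.001]
wrist_force: [-0.6, 0.5, -6.1]
finger_gap: 0.044
grip_force: 72.7
```

```bash
python3 -c "
from h import *
plan(-4.1,(565.7,-227.5,272))
print(get_state()['grip_force'])"
```

```text
t 27.8 tcp [498.5 314.9 268.4] psi 34.95 tilt 0.11 turn z 39.05 gap 44.0 F [-0.6  0.5 -6.1]
(565.7, -227.5, 272) [-0.4831 -0.2556 -0.0033]
72.72378087043762
```

drive_tool:
  deltas:
    - [[255, -0.483, -0.256, -0.004, 0, 0, 39], [255, -0.483, -0.256, -0.004, 0, 0, 39], [255, -0.483, -0.256, -0.004, 0, 0, 39], [255, -0.483, -0.256, -0.004, 0, 0, 39], [255, -0.483, -0.256, -0.004, 0, 0, 39], [255, -0.483, -0.256, -0.004, 0, 0, 39], [255, -0.483, -0.256, -0.004, 0, 0, 39], [255, -0.483, -0.256, -0.004, 0, 0, 39], [255, -0.483, -0.256, -0.004, 0, 0, 39], [255, -0.483, -0.256, -0.004, 0, 0, 39], [255, -0.483, -0.256, -0.004, 0, 0, 39], [255, -0.483, -0.256, -0.004, 0, 0, 39]]

```text
clock: 29.28
tcp_pos: [0.5655, -0.2259, 0.273]
orientation: [-0.001, 0.731, 0.682, -0.0]
wrist_force: [0.3, -0.3, -4.9]
finger_gap: 0.0434
grip_force: 73.1
```

```bash
python3 -c "
from h import *
plan(-4.1,(565.7,-227.5,185),(565.7,-227.5,122))"
```

```text
t 29.3 tcp [ 565.5 -225.9  273. ] psi -3.97 tilt 0.11 turn z 0.13 gap 43.4 F [ 0.3 -0.3 -4.9]
(565.7, -227.5, 185) [-0.0017  0.0005  0.088 ]
(565.7, -227.5, 122) [-0.0017  0.0006  0.151 ]
```

drive_tool:
  deltas:
    - [[255, -0.001, 0, 0.03, 0, 0, 0], [255, -0.001, 0, 0.06, 0, 0, 0], [255, -0.001, 0, 0.087, 0, 0, 0], [255, -0.001, 0, 0.087, 0, 0, 0], [255, -0.001, 0, 0.1, 0, 0, 0], [255, -0.001, 0, 0.11, 0, 0, 0], [255, -0.001, 0, 0.12, 0, 0, 0], [255, -0.001, 0, 0.13, 0, 0, 0], [255, -0.001, 0, 0.14, 0, 0, 0], [255, -0.001, 0, 0.148, 0, 0, 0], [255, -0.001, 0, 0.153, 0, 0, 0], [255, -0.001, 0, 0.153, 0, 0, 0]]

```text
clock: 30.78
tcp_pos: [0.5655, -0.2281, 0.1203]
orientation: [-0.001, 0.732, 0.682, -0.0]
wrist_force: [-0.4, 1.0, -6.0]
finger_gap: 0.0434
grip_force: 73.2
```

drive_tool:
  deltas:
    - [[255, 0, 0, 0.002, 0, 0, 0], [255, 0, 0, 0.003, 0, 0, 0], [255, 0, 0, 0.003, 0, 0, 0]]

```text
clock: 31.15
tcp_pos: [0.5657, -0.2281, 0.118]
orientation: [-0.0, 0.732, 0.682, 0.0]
wrist_force: [-1.0, 2.8, -4.9]
finger_gap: 0.0438
grip_force: 73.2
```

drive_tool:
  deltas:
    - [[255, 0, 0, 0.001, 0, 0, 0], [255, 0, 0, 0.002, 0, 0, 0], [255, 0, 0, 0.002, 0, 0, 0]]

```text
clock: 31.52
tcp_pos: [0.5657, -0.2282, 0.1159]
orientation: [-0.0, 0.732, 0.682, 0.0]
wrist_force: [-2.0, 2.0, -1.7]
finger_gap: 0.0433
grip_force: 73.7
```

drive_tool:
  deltas:
    - [[255, 0, 0, 0.001, 0, 0, 0], [255, 0, 0, 0.0015, 0, 0, 0], [255, 0, 0, 0.0015, 0, 0, 0]]

```text
clock: 31.9
tcp_pos: [0.5657, -0.2283, 0.1159]
orientation: [0.0, 0.732, 0.682, 0.0]
wrist_force: [-4.1, 5.4, 6.7]
finger_gap: 0.0436
grip_force: 74.3
```

drive_tool:
  deltas:
    - [[255, 0, 0, -0.001, 0, 0, 0], [100, 0, 0, -0.001, 0, 0, 0], [0, 0, 0, -0.001, 0, 0, 0], [0, 0, 0, -0.001, 0, 0, 0], [0, 0, 0, -0.03, 0, 0, 0], [0, 0, 0, -0.08, 0, 0, 0], [0, 0, 0, -0.13, 0, 0, 0], [0, 0, 0, -0.13, 0, 0, 0], [0, 0, 0, -0.13, 0, 0, 0]]

```text
clock: 33.02
tcp_pos: [0.5659, -0.2286, 0.2441]
orientation: [0.0, 0.732, 0.682, 0.0]
wrist_force: [0.3, 0.3, -1.4]
finger_gap: 0.0849
grip_force: 0.0
```

```bash
python3 -c "
from h import *
plan(35,(582,299,220))"
```

```text
t 33.0 tcp [ 565.9 -228.6  244.1] psi -4.06 tilt 0.03 turn z -39.06 gap 84.9 F [ 0.3  0.3 -1.4]
(582, 299, 220) [ 0.5274 -0.0213  0.024 ]
```

drive_tool:
  deltas:
    - [[0, 0.527, -0.021, 0, 0, 0, -39], [0, 0.527, -0.021, 0, 0, 0, -39], [0, 0.527, -0.021, 0, 0, 0, -39], [0, 0.527, -0.021, 0, 0, 0, -39], [0, 0.527, -0.021, 0, 0, 0, -39], [0, 0.527, -0.021, 0, 0, 0, -39], [0, 0.527, -0.021, 0, 0, 0, -39], [0, 0.527, -0.021, 0, 0, 0, -39], [0, 0.527, -0.021, 0, 0, 0, -39], [0, 0.527, -0.021, 0.03, 0, 0, -39], [0, 0.527, -0.021, 0.03, 0, 0, -39], [0, 0.527, -0.021, 0.03, 0, 0, -39]]

```text
clock: 34.52
tcp_pos: [0.5818, 0.2982, 0.2139]
orientation: [-0.001, 0.462, 0.887, -0.001]
wrist_force: [0.6, -0.6, 0.3]
finger_gap: 0.0854
grip_force: 0.0
```

```bash
python3 -c "
from h import *
plan(35,(582,299.5,100))
p,d=look('scene','sc5');C=cloud('scene',d).reshape(-1,3)
for c in((.56,-.307),(.5657,-.2276)):
  t=C[np.hypot(*(C[:,:2]-c).T)<.03];z=np.nanpercentile(t[:,2],98);t=t[t[:,2]>z-.005];print(z,((t.min(0)+t.max(0))/2).round(4))"
```

```text
t 34.5 tcp [581.8 298.2 213.9] psi 34.91 tilt 0.09 turn z -0.09 gap 85.4 F [ 0.6 -0.6  0.3]
(582, 299.5, 100) [0.0009 0.0011 0.1139]
0.16181071863834223 [ 0.5603 -0.3051  0.1607]
0.17674399740203617 [ 0.5662 -0.2263  0.1752]
```

drive_tool:
  deltas:
    - [[0, 0.001, 0.001, 0.05, 0, 0, 0], [0, 0.001, 0.001, 0.09, 0, 0, 0], [0, 0.001, 0.001, 0.113, 0, 0, 0], [0, 0.001, 0.001, 0.113, 0, 0, 0], [255, 0.001, 0.001, 0.113, 0, 0, 0], [255, 0.001, 0.001, 0.113, 0, 0, 0], [255, 0.001, 0.001, 0.113, 0, 0, 0], [255, 0.001, 0.001, 0.113, 0, 0, 0], [255, 0.001, 0.001, 0.113, 0, 0, 0], [255, 0.001, 0.001, 0.113, 0, 0, 0], [255, 0.001, 0.001, 0.108, 0, 0, 0], [255, 0.001, 0.001, 0.103, 0, 0, 0]]
  newtons: 70

```text
clock: 36.08
tcp_pos: [0.5818, 0.3001, 0.1111]
orientation: [-0.001, 0.462, 0.887, -0.0]
wrist_force: [0.5, -0.0, -3.6]
finger_gap: 0.0387
grip_force: 70.6
```

drive_tool:
  deltas:
    - [[255, 0, 0, -0.04, 0, 0, 0], [255, 0, 0, -0.08, 0, 0, 0], [255, 0, 0, -0.12, 0, 0, 0], [255, 0, 0, -0.16, 0, 0, 0], [255, 0, 0, -0.16, 0, 0, 0], [255, 0, 0, -0.16, 0, 0, 0]]

```text
clock: 36.83
tcp_pos: [0.5819, 0.3, 0.2699]
orientation: [-0.001, 0.462, 0.887, -0.001]
wrist_force: [-0.1, 0.5, -4.7]
finger_gap: 0.0386
grip_force: 71.2
```

```bash
python3 -c "
from h import *
plan(-4.1,(571.4,-147.4,272))
print(get_state()['grip_force'])"
```

```text
t 36.8 tcp [581.9 300.  269.9] psi 34.95 tilt 0.11 turn z 39.05 gap 38.6 F [-0.1  0.5 -4.7]
(571.4, -147.4, 272) [-0.3607 -0.2649 -0.0018]
71.24392032623291
```

drive_tool:
  deltas:
    - [[255, -0.361, -0.265, -0.002, 0, 0, 39], [255, -0.361, -0.265, -0.002, 0, 0, 39], [255, -0.361, -0.265, -0.002, 0, 0, 39], [255, -0.361, -0.265, -0.002, 0, 0, 39], [255, -0.361, -0.265, -0.002, 0, 0, 39], [255, -0.361, -0.265, -0.002, 0, 0, 39], [255, -0.361, -0.265, -0.002, 0, 0, 39], [255, -0.361, -0.265, -0.002, 0, 0, 39], [255, -0.361, -0.265, -0.002, 0, 0, 39], [255, -0.361, -0.265, -0.002, 0, 0, 39], [255, -0.361, -0.265, -0.002, 0, 0, 39], [255, -0.361, -0.265, -0.002, 0, 0, 39]]

```text
clock: 38.33
tcp_pos: [0.5721, -0.1463, 0.2735]
orientation: [0.0, 0.731, 0.682, 0.0]
wrist_force: [-0.1, 0.1, -4.1]
finger_gap: 0.0386
grip_force: 71.8
```

```bash
python3 -c "
from h import *
plan(-4.1,(571.4,-147.4,185),(571.4,-147.4,122))"
```

```text
t 38.3 tcp [ 572.1 -146.3  273.5] psi -3.94 tilt 0.01 turn z 0.16 gap 38.6 F [-0.1  0.1 -4.1]
(571.4, -147.4, 185) [-0.0012 -0.0006  0.0885]
(571.4, -147.4, 122) [-0.0012 -0.0006  0.1515]
```

drive_tool:
  deltas:
    - [[255, -0.0005, -0.0005, 0.03, 0, 0, 0], [255, -0.0005, -0.0005, 0.06, 0, 0, 0], [255, -0.0005, -0.0005, 0.087, 0, 0, 0], [255, -0.0005, -0.0005, 0.087, 0, 0, 0], [255, -0.0005, -0.0005, 0.1, 0, 0, 0], [255, -0.0005, -0.0005, 0.11, 0, 0, 0], [255, -0.0005, -0.0005, 0.12, 0, 0, 0], [255, -0.0005, -0.0005, 0.13, 0, 0, 0], [255, -0.0005, -0.0005, 0.14, 0, 0, 0], [255, -0.0005, -0.0005, 0.148, 0, 0, 0], [255, -0.0005, -0.0005, 0.155, 0, 0, 0], [255, -0.0005, -0.0005, 0.155, 0, 0, 0]]

```text
clock: 39.83
tcp_pos: [0.5712, -0.1479, 0.118]
orientation: [-0.0, 0.732, 0.682, -0.0]
wrist_force: [0.7, -0.2, -3.5]
finger_gap: 0.0384
grip_force: 72.2
```

drive_tool:
  deltas:
    - [[255, 0, 0, 0.001, 0, 0, 0], [255, 0, 0, 0.002, 0, 0, 0], [255, 0, 0, 0.002, 0, 0, 0]]

```text
clock: 40.2
tcp_pos: [0.5714, -0.148, 0.1172]
orientation: [0.0, 0.732, 0.682, 0.0]
wrist_force: [-3.2, 0.9, 1.7]
finger_gap: 0.0386
grip_force: 72.5
```

drive_tool:
  deltas:
    - [[255, 0, 0, 0.0007, 0, 0, 0], [255, 0, 0, 0.0007, 0, 0, 0]]

```text
clock: 40.45
tcp_pos: [0.5714, -0.148, 0.1172]
orientation: [0.001, 0.732, 0.682, 0.0]
wrist_force: [-4.1, 1.3, 7.5]
finger_gap: 0.0383
grip_force: 73.2
```

drive_tool:
  deltas:
    - [[200, 0, 0, -0.001, 0, 0, 0], [100, 0, 0, -0.001, 0, 0, 0], [0, 0, 0, -0.001, 0, 0, 0], [0, 0, 0, -0.001, 0, 0, 0], [0, 0, 0, -0.03, 0, 0, 0], [0, 0, 0, -0.08, 0, 0, 0], [0, 0, 0, -0.13, 0, 0, 0], [0, 0, 0, -0.13, 0, 0, 0], [0, 0, 0, -0.13, 0, 0, 0]]

```text
clock: 41.58
tcp_pos: [0.5714, -0.148, 0.2453]
orientation: [0.0, 0.732, 0.682, 0.0]
wrist_force: [-0.1, 0.3, -0.7]
finger_gap: 0.0854
grip_force: 0.0
```

```bash
python3 -c "
from h import *
plan(-4.1,(581,4,160),(500,4,230))
p,d=look('top','top6');C=cloud('top',d).reshape(-1,3)
t=C[np.hypot(*(C[:,:2]-(.581,.004)).T)<.03];t=t[(t[:,2]>.095)&(t[:,2]<.11)];print(((t.min(0)+t.max(0))/2).round(4))"
```

```text
t 41.6 tcp [ 571.4 -148.   245.3] psi -4.05 tilt 0.01 turn z 0.05 gap 85.4 F [-0.1  0.3 -0.7]
(581, 4, 160) [ 0.1523 -0.0012  0.0853]
(500, 4, 230) [ 0.1466 -0.082   0.0153]
[0.5813 0.0028 0.101 ]
```

drive_tool:
  deltas:
    - [[0, 0.152, -0.002, 0, 0, 0, 0], [0, 0.152, -0.002, 0, 0, 0, 0], [0, 0.152, -0.002, 0, 0, 0, 0], [0, 0.152, -0.002, 0.05, 0, 0, 0], [0, 0.152, -0.002, 0.1, 0, 0, 0], [0, 0.152, -0.002, 0.1, 0, 0, 0], [0, 0.152, -0.002, 0.1, 0, 0, 0]]

```text
clock: 42.5
tcp_pos: [0.5804, 0.0036, 0.1464]
orientation: [-0.0, 0.732, 0.682, 0.0]
wrist_force: [0.7, -0.3, 0.2]
finger_gap: 0.0855
grip_force: 0.0
```

```bash
python3 -c "
from h import *
plan(-4.1,(581.2,3.6,45))
p,d=look('scene','sc7');C=cloud('scene',d).reshape(-1,3)
for c in((.56,-.307),(.5657,-.2276),(.5714,-.1474)):
  t=C[np.hypot(*(C[:,:2]-c).T)<.03];z=np.nanpercentile(t[:,2],98);t=t[t[:,2]>z-.005];print(z,((t.min(0)+t.max(0))/2).round(4))"
```

```text
t 42.5 tcp [580.4   3.6 146.4] psi -4.06 tilt 0.01 turn z 0.04 gap 85.5 F [ 0.7 -0.3  0.2]
(581.2, 3.6, 45) [0.     0.0008 0.1014]
0.16201359722697165 [ 0.5612 -0.3055  0.1605]
0.17637943491861977 [ 0.566  -0.2264  0.1754]
0.1763467416876187 [ 0.5714 -0.1482  0.1749]
```

drive_tool:
  deltas:
    - [[0, 0, 0.001, 0.05, 0, 0, 0], [0, 0, 0.001, 0.085, 0, 0, 0], [0, 0, 0.001, 0.101, 0, 0, 0], [0, 0, 0.001, 0.101, 0, 0, 0], [255, 0, 0.001, 0.101, 0, 0, 0], [255, 0, 0.001, 0.101, 0, 0, 0], [255, 0, 0.001, 0.101, 0, 0, 0], [255, 0, 0.001, 0.101, 0, 0, 0], [255, 0, 0.001, 0.101, 0, 0, 0], [255, 0, 0.001, 0.101, 0, 0, 0], [255, 0, 0.001, 0.101, 0, 0, 0], [255, 0, 0.001, 0.101, 0, 0, 0]]
  newtons: 110

```text
clock: 44.05
tcp_pos: [0.5814, 0.0037, 0.0459]
orientation: [0.0, 0.732, 0.682, 0.0]
wrist_force: [-1.4, -0.7, 6.2]
finger_gap: 0.0278
grip_force: 107.7
```

drive_tool:
  deltas:
    - [[255, 0, 0, -0.05, 0, 0, 0], [255, 0, 0, -0.1, 0, 0, 0], [255, 0, 0, -0.15, 0, 0, 0], [255, 0, 0, -0.2, 0, 0, 0], [255, 0, 0, -0.215, 0, 0, 0], [255, 0, 0, -0.215, 0, 0, 0], [255, 0, 0, -0.215, 0, 0, 0]]

```text
clock: 44.92
tcp_pos: [0.5797, 0.0039, 0.2565]
orientation: [-0.002, 0.732, 0.682, -0.002]
wrist_force: [-0.9, 0.8, -6.7]
finger_gap: 0.0281
grip_force: 110.3
```

```bash
python3 -c "
from h import *
plan(-4.1,(571.4,-147.6,260))
look('scene','sc8');cv2.imwrite('pics/s8.png',cv2.resize(cv2.imread('pics/sc8.png')[80:330,180:480],None,fx=2,fy=2))"
```

```text
t 44.9 tcp [579.7   3.9 256.5] psi -4.06 tilt 0.3 turn z 0.04 gap 28.1 F [-0.9  0.8 -6.7]
(571.4, -147.6, 260) [-0.1517  0.0024 -0.0035]
```

View pics/s8.png

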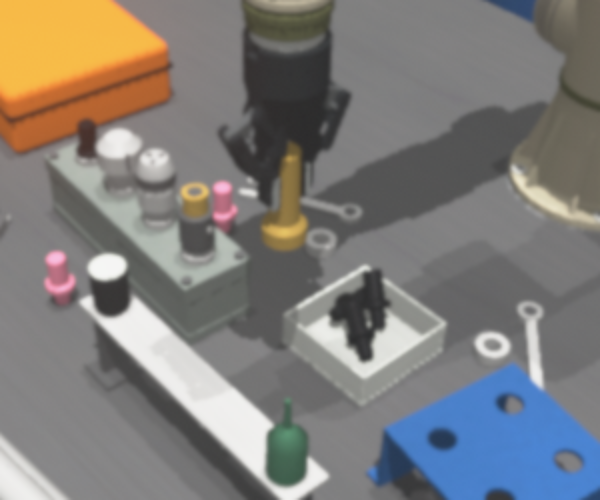

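Knocker held upright at crop (285,210). All three tools stand in sleeves slightly proud, at (195,215), (155,190) and (120,165). The tray seems to have been nudged, and the three plugs lie inside it at about (360,310).

drive_tool:
  deltas:
    - [[255, -0.152, 0.002, -0.003, 0, 0, 0], [255, -0.152, 0.002, -0.003, 0, 0, 0], [255, -0.152, 0.002, -0.003, 0, 0, 0], [255, -0.152, 0.002, -0.003, 0, 0, 0], [255, -0.152, 0.002, -0.003, 0, 0, 0], [255, -0.152, 0.002, 0.012, 0, 0, 0], [255, -0.152, 0.002, 0.027, 0, 0, 0], [255, -0.152, 0.002, 0.027, 0, 0, 0], [255, -0.152, 0.002, 0.027, 0, 0, 0]]

```text
clock: 46.1
tcp_pos: [0.5723, -0.1477, 0.2325]
orientation: [-0.0, 0.731, 0.682, -0.0]
wrist_force: [0.3, -0.9, -6.1]
finger_gap: 0.0278
grip_force: 110.2
```

drive_tool:
  deltas:
    - [[255, 0, 0, 0.002, 0, 0, 0], [255, 0, 0, 0.004, 0, 0, 0], [255, 0, 0, 0.006, 0, 0, 0], [255, 0, 0, 0.006, 0, 0, 0]]

```text
clock: 46.6
tcp_pos: [0.5722, -0.1481, 0.2265]
orientation: [-0.0, 0.732, 0.682, -0.0]
wrist_force: [-0.4, -0.4, -6.6]
finger_gap: 0.0282
grip_force: 110.2
```

drive_tool:
  deltas:
    - [[255, 0, 0, 0.002, 0, 0, 0], [255, 0, 0, 0.004, 0, 0, 0], [255, 0, 0, 0.005, 0, 0, 0], [255, 0, 0, 0.005, 0, 0, 0]]

```text
clock: 47.1
tcp_pos: [0.5724, -0.1481, 0.2217]
orientation: [0.0, 0.732, 0.682, 0.0]
wrist_force: [-0.2, -0.8, -6.4]
finger_gap: 0.0278
grip_force: 110.2
```

drive_tool:
  deltas:
    - [[255, 0, 0, 0.001, 0, 0, 0], [255, 0, 0, 0.002, 0, 0, 0], [255, 0, 0, 0.003, 0, 0, 0], [255, 0, 0, 0.003, 0, 0, 0]]

```text
clock: 47.6
tcp_pos: [0.5731, -0.1483, 0.2207]
orientation: [0.002, 0.732, 0.682, 0.001]
wrist_force: [-2.3, 0.8, 5.1]
finger_gap: 0.0279
grip_force: 111.2
```

drive_tool:
  deltas:
    - [[255, 0, 0, 0.001, 0, 0, 0], [255, 0, 0, 0.002, 0, 0, 0], [255, 0, 0, 0.002, 0, 0, 0], [255, 0, 0, 0.002, 0, 0, 0]]

```text
clock: 48.1
tcp_pos: [0.5731, -0.1483, 0.2189]
orientation: [0.002, 0.732, 0.682, 0.001]
wrist_force: [-1.4, 0.6, 6.2]
finger_gap: 0.0274
grip_force: 111.3
```

drive_tool:
  deltas:
    - [[255, 0, 0, 0.001, 0, 0, 0], [255, 0, 0, 0.002, 0, 0, 0], [255, 0, 0, 0.003, 0, 0, 0], [255, 0, 0, 0.004, 0, 0, 0], [255, 0, 0, 0.004, 0, 0, 0], [255, 0, 0, 0.004, 0, 0, 0]]

```text
clock: 48.85
tcp_pos: [0.573, -0.1483, 0.2152]
orientation: [0.002, 0.732, 0.682, 0.001]
wrist_force: [-1.5, 0.7, 8.2]
finger_gap: 0.0283
grip_force: 111.6
```

drive_tool:
  deltas:
    - [[255, 0, 0, 0.001, 0, 0, 0], [255, 0, 0, 0.002, 0, 0, 0], [255, 0, 0, 0.002, 0, 0, 0], [255, 0, 0, 0.002, 0, 0, 0]]

```text
clock: 49.35
tcp_pos: [0.573, -0.1483, 0.2135]
orientation: [0.002, 0.732, 0.682, 0.001]
wrist_force: [-2.1, 1.3, 8.5]
finger_gap: 0.0278
grip_force: 111.8
```

drive_tool:
  deltas:
    - [[255, 0, 0, 0.001, 0, 0, 0], [255, 0, 0, 0.002, 0, 0, 0], [255, 0, 0, 0.002, 0, 0, 0], [255, 0, 0, 0.002, 0, 0, 0]]

```text
clock: 49.85
tcp_pos: [0.5731, -0.1483, 0.2128]
orientation: [0.002, 0.732, 0.682, 0.001]
wrist_force: [-4.3, 1.2, 16.1]
finger_gap: 0.0277
grip_force: 112.6
```

drive_tool:
  deltas:
    - [[255, 0, 0, 0.001, 0, 0, 0], [255, 0, 0, 0.001, 0, 0, 0], [255, 0, 0, 0.001, 0, 0, 0]]

```text
clock: 50.22
tcp_pos: [0.5731, -0.1483, 0.2127]
orientation: [0.003, 0.732, 0.682, 0.001]
wrist_force: [-6.5, 2.9, 20.1]
finger_gap: 0.028
grip_force: 113.1
```

drive_tool:
  deltas:
    - [[255, 0, 0, -0.01, 0, 0, 0], [255, 0, 0, -0.03, 0, 0, 0], [255, 0, 0, -0.04, 0, 0, 0], [255, 0, 0, -0.04, 0, 0, 0], [255, 0, 0, -0.04, 0, 0, 0]]

```text
clock: 50.85
tcp_pos: [0.572, -0.1479, 0.2465]
orientation: [-0.001, 0.732, 0.682, -0.0]
wrist_force: [0.1, 0.5, -6.8]
finger_gap: 0.0278
grip_force: 110.1
```

```bash
python3 -c "
from h import *
plan(-4.1,(566,-227.6,226),(566,-227.6,253))"
```

```text
t 50.9 tcp [ 572.  -147.9  246.5] psi -4.06 tilt 0.1 turn z 0.04 gap 27.8 F [ 0.1  0.5 -6.8]
(566, -227.6, 226) [-0.0799 -0.0003  0.0205]
(566, -227.6, 253) [-0.0799 -0.0003 -0.0065]
```

drive_tool:
  deltas:
    - [[255, -0.04, 0, -0.007, 0, 0, 0], [255, -0.08, 0, -0.007, 0, 0, 0], [255, -0.08, 0, -0.007, 0, 0, 0], [255, -0.08, 0, -0.007, 0, 0, 0], [255, -0.08, 0, 0.005, 0, 0, 0], [255, -0.08, 0, 0.015, 0, 0, 0], [255, -0.08, 0, 0.022, 0, 0, 0], [255, -0.08, 0, 0.024, 0, 0, 0], [255, -0.08, 0, 0.024, 0, 0, 0]]

```text
clock: 51.98
tcp_pos: [0.5667, -0.2278, 0.2236]
orientation: [-0.0, 0.732, 0.682, 0.0]
wrist_force: [0.4, -0.1, -6.6]
finger_gap: 0.0279
grip_force: 110.1
```

drive_tool:
  deltas:
    - [[255, 0, 0, 0.001, 0, 0, 0], [255, 0, 0, 0.002, 0, 0, 0], [255, 0, 0, 0.003, 0, 0, 0], [255, 0, 0, 0.003, 0, 0, 0]]

```text
clock: 52.48
tcp_pos: [0.5673, -0.2282, 0.2218]
orientation: [0.001, 0.732, 0.682, 0.0]
wrist_force: [-0.7, -0.2, -1.2]
finger_gap: 0.0281
grip_force: 110.7
```

drive_tool:
  deltas:
    - [[255, 0, 0, 0.001, 0, 0, 0], [255, 0, 0, 0.002, 0, 0, 0], [255, 0, 0, 0.003, 0, 0, 0], [255, 0, 0, 0.004, 0, 0, 0], [255, 0, 0, 0.004, 0, 0, 0]]

```text
clock: 53.1
tcp_pos: [0.5668, -0.2279, 0.2166]
orientation: [0.0, 0.732, 0.682, 0.0]
wrist_force: [0.3, -0.2, 3.7]
finger_gap: 0.0283
grip_force: 111.1
```

drive_tool:
  deltas:
    - [[255, 0, 0, 0.001, 0, 0, 0], [255, 0, 0, 0.002, 0, 0, 0], [255, 0, 0, 0.003, 0, 0, 0], [255, 0, 0, 0.003, 0, 0, 0]]

```text
clock: 53.6
tcp_pos: [0.5668, -0.2279, 0.2135]
orientation: [-0.0, 0.732, 0.682, 0.0]
wrist_force: [2.1, -0.6, 3.6]
finger_gap: 0.0276
grip_force: 111.1
```

drive_tool:
  deltas:
    - [[255, 0, 0, 0.001, 0, 0, 0], [255, 0, 0, 0.002, 0, 0, 0], [255, 0, 0, 0.002, 0, 0, 0], [255, 0, 0, 0.002, 0, 0, 0]]

```text
clock: 54.1
tcp_pos: [0.5669, -0.228, 0.2128]
orientation: [0.001, 0.732, 0.682, 0.0]
wrist_force: [0.3, 1.0, 7.7]
finger_gap: 0.0278
grip_force: 111.9
```

drive_tool:
  deltas:
    - [[255, 0, 0, 0.001, 0, 0, 0], [255, 0, 0, 0.001, 0, 0, 0], [255, 0, 0, 0.001, 0, 0, 0]]

```text
clock: 54.48
tcp_pos: [0.567, -0.228, 0.2128]
orientation: [0.001, 0.732, 0.682, 0.0]
wrist_force: [-2.0, 0.5, 13.1]
finger_gap: 0.0277
grip_force: 111.9
```

drive_tool:
  deltas:
    - [[255, 0, 0, 0.0015, 0, 0, 0], [255, 0, 0, 0.0015, 0, 0, 0], [255, 0, 0, 0.0015, 0, 0, 0]]

```text
clock: 54.85
tcp_pos: [0.567, -0.2281, 0.2127]
orientation: [0.002, 0.732, 0.682, 0.0]
wrist_force: [-3.8, 1.2, 19.7]
finger_gap: 0.0278
grip_force: 112.7
```

drive_tool:
  deltas:
    - [[255, 0, 0, -0.01, 0, 0, 0], [255, 0, 0, -0.03, 0, 0, 0], [255, 0, 0, -0.04, 0, 0, 0], [255, 0, 0, -0.04, 0, 0, 0], [255, 0, 0, -0.04, 0, 0, 0]]

```text
clock: 55.48
tcp_pos: [0.5661, -0.2276, 0.2477]
orientation: [-0.001, 0.732, 0.682, -0.0]
wrist_force: [-0.4, -0.1, -7.1]
finger_gap: 0.0277
grip_force: 110.7
```

```bash
python3 -c "
from h import *
plan(-4.1,(560.5,-306.7,211),(560.5,-306.7,250))"
```

```text
t 55.5 tcp [ 566.1 -227.6  247.7] psi -4.06 tilt 0.15 turn z 0.04 gap 27.7 F [-0.4 -0.1 -7.1]
(560.5, -306.7, 211) [-0.0794  0.0001  0.0366]
(560.5, -306.7, 250) [-0.0793 -0.     -0.0024]
```

drive_tool:
  deltas:
    - [[255, -0.04, 0, -0.002, 0, 0, 0], [255, -0.08, 0, -0.002, 0, 0, 0], [255, -0.08, 0, -0.002, 0, 0, 0], [255, -0.08, 0, -0.002, 0, 0, 0], [255, -0.08, 0, 0.01, 0, 0, 0], [255, -0.08, 0, 0.02, 0, 0, 0], [255, -0.08, 0, 0.03, 0, 0, 0], [255, -0.08, 0, 0.037, 0, 0, 0], [255, -0.08, 0, 0.038, 0, 0, 0], [255, -0.08, 0, 0.038, 0, 0, 0]]

```text
clock: 56.72
tcp_pos: [0.5612, -0.3077, 0.2113]
orientation: [0.0, 0.732, 0.682, 0.0]
wrist_force: [-0.0, -0.5, -7.2]
finger_gap: 0.028
grip_force: 110.6
```

drive_tool:
  deltas:
    - [[255, 0, 0, 0.001, 0, 0, 0], [255, 0, 0, 0.002, 0, 0, 0], [255, 0, 0, 0.003, 0, 0, 0], [255, 0, 0, 0.004, 0, 0, 0], [255, 0, 0, 0.004, 0, 0, 0]]

```text
clock: 57.35
tcp_pos: [0.5614, -0.3079, 0.2078]
orientation: [0.001, 0.732, 0.682, 0.0]
wrist_force: [-0.5, -1.1, -2.5]
finger_gap: 0.0282
grip_force: 110.5
```

drive_tool:
  deltas:
    - [[255, 0, 0, 0.001, 0, 0, 0], [255, 0, 0, 0.002, 0, 0, 0], [255, 0, 0, 0.003, 0, 0, 0], [255, 0, 0, 0.004, 0, 0, 0], [255, 0, 0, 0.004, 0, 0, 0]]

```text
clock: 57.98
tcp_pos: [0.5616, -0.3081, 0.2054]
orientation: [0.002, 0.732, 0.682, 0.0]
wrist_force: [-1.2, 1.6, 5.6]
finger_gap: 0.0282
grip_force: 111.0
```

drive_tool:
  deltas:
    - [[255, 0, 0, 0.001, 0, 0, 0], [255, 0, 0, 0.002, 0, 0, 0], [255, 0, 0, 0.003, 0, 0, 0], [255, 0, 0, 0.004, 0, 0, 0], [255, 0, 0, 0.004, 0, 0, 0]]

```text
clock: 58.6
tcp_pos: [0.5616, -0.308, 0.2017]
orientation: [0.002, 0.732, 0.682, 0.0]
wrist_force: [-1.5, 0.8, 6.4]
finger_gap: 0.0278
grip_force: 111.1
```

drive_tool:
  deltas:
    - [[255, 0, 0, 0.001, 0, 0, 0], [255, 0, 0, 0.002, 0, 0, 0], [255, 0, 0, 0.003, 0, 0, 0], [255, 0, 0, 0.003, 0, 0, 0]]

```text
clock: 59.1
tcp_pos: [0.5615, -0.3081, 0.1991]
orientation: [0.002, 0.732, 0.682, 0.0]
wrist_force: [-2.4, 2.5, 8.9]
finger_gap: 0.0283
grip_force: 111.4
```

drive_tool:
  deltas:
    - [[255, 0, 0, 0.001, 0, 0, 0], [255, 0, 0, 0.0015, 0, 0, 0], [255, 0, 0, 0.0015, 0, 0, 0]]

```text
clock: 59.48
tcp_pos: [0.5616, -0.3081, 0.1988]
orientation: [0.002, 0.732, 0.682, 0.0]
wrist_force: [-3.8, 3.1, 13.7]
finger_gap: 0.0278
grip_force: 112.3
```

drive_tool:
  deltas:
    - [[255, 0, 0, 0.0015, 0, 0, 0], [255, 0, 0, 0.0015, 0, 0, 0], [255, 0, 0, 0.0015, 0, 0, 0]]

```text
clock: 59.85
tcp_pos: [0.5616, -0.3082, 0.1987]
orientation: [0.003, 0.732, 0.682, 0.0]
wrist_force: [-5.9, 3.8, 20.3]
finger_gap: 0.0276
grip_force: 113.2
```

drive_tool:
  deltas:
    - [[255, 0, 0, -0.01, 0, 0, 0], [255, 0, 0, -0.04, 0, 0, 0], [255, 0, 0, -0.06, 0, 0, 0], [255, 0, 0, -0.06, 0, 0, 0], [255, 0, 0, -0.06, 0, 0, 0]]

```text
clock: 60.48
tcp_pos: [0.5606, -0.3073, 0.2513]
orientation: [-0.001, 0.732, 0.682, -0.0]
wrist_force: [-0.2, 0.5, -7.3]
finger_gap: 0.0281
grip_force: 110.1
```

```bash
python3 - <<'E'
from h import *
for n,f in(('top','top0'),('top','top3'),('scene','scene0'),('scene','sc3'),('scene','sc8')):
    C=cloud(n,np.load(f+'.npy')).reshape(-1,3);z0=.1005 if n=='top' else .0988
    m=(abs(C[:,2]-z0)<.006)&(abs(C[:,0]-.703)<.045)&(abs(C[:,1]-.012)<.17)
    t=C[m]; mid=t[abs(t[:,1]-.012)<.09]
    ys=np.arange(-.07,.095,.01);lo=[];hi=[]
    for y in ys:
        s=mid[abs(mid[:,1]-y)<.005]; lo.append(s[:,0].min());hi.append(s[:,0].max())
    c=(np.array(lo)+hi)/2;p=np.polyfit(ys-.012,c,1);print(n,f,len(mid),'x at y=12:',(p[1]*1000).round(1),'slope deg',np.degrees(p[0]).round(2),'width',(np.mean(np.array(hi)-lo)*1000).round(1),'y range',(t[:,1].min()*1000).round(1),(t[:,1].max()*1000).round(1))
C=cloud('scene',np.load('sc8.npy')).reshape(-1,3);C=C[(C[:,2]>.038)&(C[:,2]<.048)&(abs(C[:,1])<.12)&(abs(C[:,0]-.44)<.1)];print(cv2.minAreaRect((C[:,:2]*1000).astype(np.float32)))
plan(-2.2,(705,12,250))
E
```

```text
top top0 1601 x at y=12: 701.7 slope deg 1.83 width 49.8 y range -156.9 181.8
top top3 1597 x at y=12: 701.8 slope deg 1.73 width 49.6 y range -156.8 181.7
scene scene0 1835 x at y=12: 703.6 slope deg 1.79 width 51.0 y range -157.8 181.9
scene sc3 1849 x at y=12: 703.7 slope deg 1.7 width 51.0 y range -157.4 182.0
scene sc8 1831 x at y=12: 703.6 slope deg 1.91 width 50.7 y range -158.0 181.8
((471.1692199707031, -10.266189575195312), (135.07876586914062, 197.52159118652344), 0.42048776149749756)
t 60.5 tcp [ 560.6 -307.3  251.3] psi -4.06 tilt 0.16 turn z -1.86 gap 28.1 F [-0.2  0.5 -7.3]
(705, 12, 250) [0.3287 0.1215 0.0015]
```

drive_tool:
  deltas:
    - [[255, 0.329, 0.119, 0, 0, 0, 0], [255, 0.329, 0.119, 0, 0, 0, 0], [255, 0.329, 0.119, 0, 0, 0, 0], [255, 0.329, 0.119, 0, 0, 0, 0], [255, 0.329, 0.119, 0, 0, 0, 0], [255, 0.329, 0.119, 0, 0, 0, 0], [255, 0.329, 0.119, 0, 0, 0, 0], [255, 0.329, 0.119, 0, 0, 0, 0], [255, 0.329, 0.119, 0.04, 0, 0, 0], [255, 0.329, 0.119, 0.08, 0, 0, 0], [255, 0.329, 0.119, 0.08, 0, 0, 0], [255, 0.329, 0.119, 0.08, 0, 0, 0]]

```text
clock: 61.98
tcp_pos: [0.7034, 0.011, 0.1747]
orientation: [0.001, 0.732, 0.681, 0.0]
wrist_force: [-0.9, 0.4, -5.8]
finger_gap: 0.0281
grip_force: 110.5
```

```bash
python3 - <<'E'
from h import *
plan(-4.1,(702.7,12,150),(702.7,12,147))
look('scene','sc9');cv2.imwrite('pics/s9.png',cv2.resize(cv2.imread('pics/sc9.png')[130:380,190:460],None,fx=2.2,fy=2.2))
E
```

```text
t 62.0 tcp [703.4  11.  174.7] psi -4.14 tilt 0.08 turn z -0.04 gap 28.1 F [-0.9  0.4 -5.8]
(702.7, 12, 150) [ 0.001  -0.0008  0.0247]
(702.7, 12, 147) [ 0.001  -0.0008  0.0277]
```

View pics/s9.png

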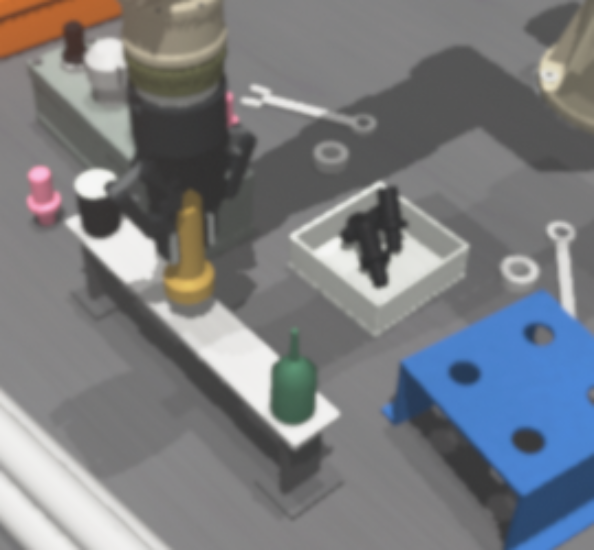

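The knocker hangs upright over the free middle of the ledge, foot at crop (190,285). The tin, oil can and tray with three plugs are fine.

drive_tool:
  deltas:
    - [[255, 0, -0.001, 0.01, 0, 0, 0], [255, 0, -0.001, 0.02, 0, 0, 0], [255, 0, -0.001, 0.025, 0, 0, 0], [255, 0, -0.001, 0.026, 0, 0, 0], [255, 0, -0.001, 0.027, 0, 0, 0], [255, 0, -0.001, 0.027, 0, 0, 0]]

```text
clock: 62.78
tcp_pos: [0.7022, 0.0122, 0.1464]
orientation: [0.0, 0.732, 0.682, 0.0]
wrist_force: [0.6, 0.5, -6.8]
finger_gap: 0.0278
grip_force: 110.5
```

drive_tool:
  deltas:
    - [[255, 0, 0, 0.0005, 0, 0, 0], [255, 0, 0, 0.001, 0, 0, 0], [255, 0, 0, 0.001, 0, 0, 0]]

```text
clock: 63.15
tcp_pos: [0.7022, 0.0122, 0.146]
orientation: [0.0, 0.732, 0.682, 0.0]
wrist_force: [-1.0, 0.2, -2.6]
finger_gap: 0.0279
grip_force: 110.7
```

Touching at the expected height. I'll release gently and back straight up.

drive_tool:
  deltas:
    - [[255, 0, 0, 0.0003, 0, 0, 0], [150, 0, 0, 0.0003, 0, 0, 0], [60, 0, 0, 0, 0, 0, 0], [0, 0, 0, 0, 0, 0, 0], [0, 0, 0, 0, 0, 0, 0], [0, 0, 0, 0, 0, 0, 0], [0, 0, 0, -0.02, 0, 0, 0], [0, 0, 0, -0.06, 0, 0, 0], [0, 0, 0, -0.1, 0, 0, 0], [0, 0, 0, -0.13, 0, 0, 0], [0, 0, 0, -0.13, 0, 0, 0]]
  newtons: 30

```text
clock: 64.53
tcp_pos: [0.7034, 0.0121, 0.2786]
orientation: [0.002, 0.732, 0.682, 0.002]
wrist_force: [0.5, -0.0, -0.8]
finger_gap: 0.0855
grip_force: 0.0
```

```bash
python3 - <<'E'
from h import *
plan(35,(480,230,270))
E
```

```text
t 64.5 tcp [703.4  12.1 278.6] psi -4.05 tilt 0.35 turn z -39.05 gap 85.5 F [ 0.5 -0.  -0.8]
(480, 230, 270) [ 0.2016 -0.2383  0.0071]
```

drive_tool:
  deltas:
    - [[0, 0.2, -0.24, 0, 0, 0, 0], [0, 0.2, -0.24, 0, 0, 0, 0], [0, 0.2, -0.24, 0, 0, 0, 0], [0, 0.2, -0.24, 0, 0, 0, 0], [0, 0.2, -0.24, 0, 0, 0, 0], [0, 0.2, -0.24, 0, 0, 0, 0], [0, 0.2, -0.24, 0, 0, 0, 0], [0, 0.2, -0.24, 0, 0, 0, 0]]

```text
clock: 65.53
tcp_pos: [0.4776, 0.2278, 0.2745]
orientation: [-0.0, 0.732, 0.681, -0.0]
wrist_force: [-0.7, 0.6, -0.6]
finger_gap: 0.0858
grip_force: 0.0
```

```bash
python3 - <<'E'
from h import *
p,d=look('scene','sc10');look('top','top10');C=cloud('scene',d).reshape(-1,3)
for c in((.56,-.307),(.5657,-.2276),(.5714,-.1474),(.7025,.012)):
  t=C[np.hypot(*(C[:,:2]-c).T)<.03];z=np.nanpercentile(t[:,2],98);t=t[t[:,2]>z-.005];print(z.round(4),((t.min(0)+t.max(0))/2).round(4))
a=cv2.imread('pics/sc10.png')[120:370,180:460];b=cv2.imread('pics/top10.png')[150:330,230:510]
o=np.vstack([a,b]);cv2.imwrite('pics/f.png',cv2.resize(o,None,fx=1.39,fy=1.39))
E
```

```text
0.1532 [ 0.5611 -0.303   0.1515]
0.1676 [ 0.5664 -0.2274  0.1662]
0.1679 [ 0.5711 -0.1483  0.1662]
0.2019 [0.7029 0.0121 0.2007]
```

View pics/f.png

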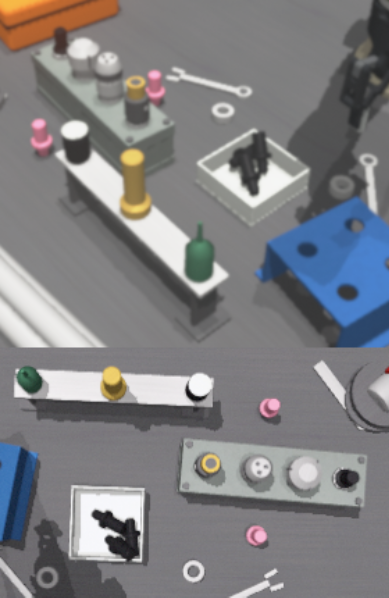

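The tools are home: their tops sit at 153, 168 and 168 mm against nominal 153, 167 and 167. The knocker stands on the middle of the ledge at (133,185), the three plugs are in the tray, and plug 0 is still in.

```bash
python3 -c "
from h import *
print(hand_in())"
```

```text
the job is handed in; nothing more can be done
None
```

The job is handed in: the countersink, chuck and cutter are seated in sleeves 1, 2 and 3, the three pulled plugs are in the tray, sleeve 0 is still plugged, and the knocker stands upright on the middle of the ledge.

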